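Close up the ink mill and fit its grinding heads

ROBOT

A 6-joint arm with a two-finger parallel gripper is mounted at the origin on the work surface. World frame = base frame: x ahead of the robot, y to its left, z up, the work surface at z = 0. Lengths are in mm, angles in degrees, forces in N, time in s.
With the tool pointing down it reaches from about 350 to 850 mm from the base axis. Payload 8.1 kg.
Tool frame: the origin (TCP) lies midway between the tips of the shut fingers; the grasp point (between the pads) lies 19 mm behind it; x points along the fingers, y is the direction in which the jaws open and shut, and the axes are right-handed (so a half turn about x gives the same grasp; the last joint's range is limited). The gripper opens to 85 mm and grips with 20 to 120 N. Pads are 22 mm wide; open, the fingers measure 114 mm over their backs; the gripper's body (76 mm by 85 mm) begins 54 mm behind the grasp point. The pads swing forward as they close: fully open they stand 13 mm farther back than shut.
Start: joints at [66.612, 7.471, 85.268, -0, 87.261, -4.893], TCP at [190.312, 569.022, 231.292] pointing down, gripper open.
Joint ranges: [-169.43, 169.43], [-51.17, 129.36], [1.28, 143.12], [-76.62, 256.62], [0, 156.53], [-152.29, 152.29]. Speed limits (degrees/s): [136.94, 136.94, 159.86, 180, 180, 180].

INTERFACE

Orientations are given as [roll, pitch, yaw] about the fixed x, y, z axes, in that order (R = Rz(yaw) Ry(pitch) Rx(roll)).
In Python, from bench import r, snapshot, workorder gives the robot as it stands.
- The arm moves only by the tool send_rows, never from a script. Its arguments are lists of equal length, an entry for each row: "offset": the shift along the tool's x, y, z in cm, a list of three; "dr": the turn, a rotation vector about the tool's x, y, z in degrees, a list of three; "grip": the opening in per cent of the stroke, from 0 (shut) to 100 (fully open). In form: {"offset": [[dx, dy, dz], ...], "dr": [[rx, ry, rz], ...], "grip": [grip, ...]}. A call has 1 to 5 rows; each row shifts and turns the commanded pose from where the row before left it, along the tool's axes as they then stand; what a row does not reach is not made up. A row lasts 1/8 s, in which the tool goes at most 62.5 mm and 10.7 degrees, less where a joint would pass 70% of its speed; a pose out of reach is approached as far as the arm can. A call with a gripper value outside its range is refused whole. The fingers move at their own pace and stop on an object; "force" is the grip in N (left out, the last holds). Time passes only in rows, so rows that do not move let the fingers close. It gives the time, the measured TCP pose, the force and the opening at its end, in the units of the state.
- r.sense(): the state, without advancing time (a new reading comes with each control period).
- snapshot(name): name is "scene" or "top" or "wrist"; returns a dict with "pixels" (480x640x3 uint8, red, green, blue), "fx", "fy", "cx", "cy" (pixels), "world_to_cam" (4x4, takes a point from world to camera coordinates). Camera axes: x right, y up, looking along -z (the intrinsics and any distortion apply to the point x, -y, -z); pixel columns grow to the right and rows downward; lengths in mm; the calibration is good to about 2 mm. The wrist camera is an equidistant fisheye: a pixel r from the principal point sees the ray r / f radians off the axis. A picture is of the moment at which its call begins. There is no depth.
- workorder.hand_in(): hands the job in, once; it reports no verdict.
The state is a dict: "time": time; "joint_pos": joint angles; "qd": joint speeds; "joint_efforts": joint torques, N m; "tool_pos": TCP position; "tcp_rot": TCP orientation; "ft_force": force on the tool from outside, world axes, zero at the start; "wrist_torque": the same for the moment, N m; "finger_gap": finger opening in mm.
Only numpy, scipy, OpenCV 4.12 (cv2) and the standard library are available. Lean on these libraries where they do the work, as an engineer would, in place of code of your own. Each camera call takes 0.05 s, during which the arm holds its last target.

TASK

Tighten the cover of the ink mill evenly, in criss-cross order: turn all four knobs clockwise about half way, always going next to the knob diagonally opposite before its neighbours, then go round again criss-cross until all four are fully home and the cover is level and flush. Only then fit every grinding head on the table onto a drive shaft, any head on any free shaft, square bore over square shaft and fully down, and let go. Leave the ink bottle, ink dish and paperweight where they are.

Things in the scene. Friction and masses are not known exactly. Their poses are not given: they have to be found in the camera images.
- mill: Grey ink-mill housing fixed to the table, 200 mm along its x, 280 mm along its y; origin at the centre of its underside, z up, front towards -x. A rim 8 mm wide stands round a recess; the rim's top is 69 mm high. It stands anywhere in a small area and is turned by up to about 20 degrees either way
- cover: Aluminium cover plate 181 x 261 x 12 mm lying in the recess on four springs, held under the four knobs; origin at the centre of its underside. Loose: underside 65 mm above the mill's, so it stands 8 mm proud of the rim. Fully home: 57 mm, its top flush with the rim. Each corner is driven down by its own knob, about 13 N of spring at the end
- knob1 (a joint): Angle of the knob at the cover's front-left (-x, +y) corner, diagonally opposite knob3. Grows clockwise from above (tightening). Starts at -0.3 to 0; at 0 its bar lies along the mill's x and the knob just touches the cover; half way is about 1.2, home is a firm stop at 2.5 rad. Sinks 3.2 mm per rad, needs about 0.2 N m, stays where left
- knob1_grip (a point): Point on the axis of knob 1 where to grip its black bar (52 mm along the point's x, 14 mm thick along y; bar top 16 mm above this point; a steel collar 38 mm across has its top 22 mm below it). x and y turn with the knob, z up
- knob2 (a joint): Angle of the knob at the cover's front-right (-x, -y) corner, diagonally opposite knob4. Grows clockwise from above (tightening). Starts at -0.3 to 0; at 0 its bar lies along the mill's x and the knob just touches the cover; half way is about 1.2, home is a firm stop at 2.5 rad. Sinks 3.2 mm per rad, needs about 0.2 N m, stays where left
- knob2_grip (a point): Point on the axis of knob 2 where to grip its black bar (52 mm along the point's x, 14 mm thick along y; bar top 16 mm above this point; a steel collar 38 mm across has its top 22 mm below it). x and y turn with the knob, z up
- knob3 (a joint): Angle of the knob at the cover's rear-right (+x, -y) corner, diagonally opposite knob1. Grows clockwise from above (tightening). Starts at -0.3 to 0; at 0 its bar lies along the mill's x and the knob just touches the cover; half way is about 1.2, home is a firm stop at 2.5 rad. Sinks 3.2 mm per rad, needs about 0.2 N m, stays where left
- knob3_grip (a point): Point on the axis of knob 3 where to grip its black bar (52 mm along the point's x, 14 mm thick along y; bar top 16 mm above this point; a steel collar 38 mm across has its top 22 mm below it). x and y turn with the knob, z up
- knob4 (a joint): Angle of the knob at the cover's rear-left (+x, +y) corner, diagonally opposite knob2. Grows clockwise from above (tightening). Starts at -0.3 to 0; at 0 its bar lies along the mill's x and the knob just touches the cover; half way is about 1.2, home is a firm stop at 2.5 rad. Sinks 3.2 mm per rad, needs about 0.2 N m, stays where left
- knob4_grip (a point): Point on the axis of knob 4 where to grip its black bar (52 mm along the point's x, 14 mm thick along y; bar top 16 mm above this point; a steel collar 38 mm across has its top 22 mm below it). x and y turn with the knob, z up
- shaft1_seat (a point): Seat of the left (+y) drive shaft (row along the mill's y, 78 mm apart): centre of the top of a steel boss 40 mm across, 85 mm above the table. A 16 mm square shaft stands 27 mm above it, the top 7 mm tapered to 9 mm. The point's x and y are normal to the square's sides; it starts turned up to 0.7 rad and turns with slight friction. A head is fully down with its origin here
- shaft2_seat (a point): Seat of the middle drive shaft (row along the mill's y, 78 mm apart): centre of the top of a steel boss 40 mm across, 85 mm above the table. A 16 mm square shaft stands 27 mm above it, the top 7 mm tapered to 9 mm. The point's x and y are normal to the square's sides; it starts turned up to 0.7 rad and turns with slight friction. A head is fully down with its origin here
- shaft3_seat (a point): Seat of the right (-y) drive shaft (row along the mill's y, 78 mm apart): centre of the top of a steel boss 40 mm across, 85 mm above the table. A 16 mm square shaft stands 27 mm above it, the top 7 mm tapered to 9 mm. The point's x and y are normal to the square's sides; it starts turned up to 0.7 rad and turns with slight friction. A head is fully down with its origin here
- head1: Loose grinding head, may be absent; all alike, about 0.25 kg, 78 mm high. From below: square steel hub 46 x 46 x 30 mm with a parallel square bore 19 mm wide, 30 mm deep, open underneath; stone disc 72 mm across, height 30 to 42 mm; black grip bar 46 mm along x, 14 mm thick along y, height 42 to 78 mm: pinch it above the disc. Origin: centre of the underside, z up
- head2: Loose grinding head, may be absent; all alike, about 0.25 kg, 78 mm high. From below: square steel hub 46 x 46 x 30 mm with a parallel square bore 19 mm wide, 30 mm deep, open underneath; stone disc 72 mm across, height 30 to 42 mm; black grip bar 46 mm along x, 14 mm thick along y, height 42 to 78 mm: pinch it above the disc. Origin: centre of the underside, z up
- head3: Loose grinding head, may be absent; all alike, about 0.25 kg, 78 mm high. From below: square steel hub 46 x 46 x 30 mm with a parallel square bore 19 mm wide, 30 mm deep, open underneath; stone disc 72 mm across, height 30 to 42 mm; black grip bar 46 mm along x, 14 mm thick along y, height 42 to 78 mm: pinch it above the disc. Origin: centre of the underside, z up
- ink_bottle: Bystander: orange ink refill bottle, 96 mm across, 220 mm tall, origin at the centre of its underside
- ink_dish: Bystander: black ink dish, 110 mm across, 35 mm high, origin at the centre of its underside
- paperweight: Bystander: dark wooden paperweight bar 32 x 260 x 22 mm, long along its y, origin at the centre of its underside
Mind the look-alikes: they are no part of the job. What is shaped like the head2 but green is not meant. What is shaped like the head3 but red is not meant.

How it is judged (in metres and radians):
On the way, in this order (a step that is already met when the one before it is completed fails the run):
1. all four knobs about half way (past 0.8 rad) (value of joint each of knob1, knob2, knob3, knob4 above 0.8 rad), for 0.2 s.
2. all four knobs home (past 2.25 rad), the cover level and flush (value of joint each of knob1, knob2, knob3, knob4 above 2.25 rad and angle between cover's own z axis and vertical below 0.012 rad and z of cover in the frame of mill below 0.0585 m), for 0.2 s.
3. every head fully down on a shaft (((horizontal distance between head1 and shaft1_seat below 0.004 m and z of head1 in the frame of shaft1_seat below 0.004 m) or (horizontal distance between head1 and shaft2_seat below 0.004 m and z of head1 in the frame of shaft2_seat below 0.004 m) or (horizontal distance between head1 and shaft3_seat below 0.004 m and z of head1 in the frame of shaft3_seat below 0.004 m)) and angle between each of head1, head2, head3's own z axis and vertical below 0.06 rad and ((horizontal distance between head2 and shaft1_seat below 0.004 m and z of head2 in the frame of shaft1_seat below 0.004 m) or (horizontal distance between head2 and shaft2_seat below 0.004 m and z of head2 in the frame of shaft2_seat below 0.004 m) or (horizontal distance between head2 and shaft3_seat below 0.004 m and z of head2 in the frame of shaft3_seat below 0.004 m)) and ((horizontal distance between head3 and shaft1_seat below 0.004 m and z of head3 in the frame of shaft1_seat below 0.004 m) or (horizontal distance between head3 and shaft2_seat below 0.004 m and z of head3 in the frame of shaft2_seat below 0.004 m) or (horizontal distance between head3 and shaft3_seat below 0.004 m and z of head3 in the frame of shaft3_seat below 0.004 m))), for 0.2 s.
At the end, for the whole second after the job is handed in: All four knobs past 2.25 rad of 2.5, the cover tilted less than 0.012 rad with its underside less than 58.5 mm above the mill's; every head present within 4 mm of a shaft's seat sideways and in height, upright within 0.06 rad, released and at rest (all of step 2 and all of step 3 and linear speed of each of head1, head2, head3 below 0.02 m/s); the robot touches nothing.
It fails at once if a knob driven past 1.9 rad while another has not reached 0.7: not a little at a time ((value of joint knob1 above 1.9 rad and value of joint any of knob2, knob3, knob4 below 0.7 rad) or (value of joint knob2 above 1.9 rad and value of joint any of knob1, knob3, knob4 below 0.7 rad) or (value of joint knob3 above 1.9 rad and value of joint any of knob1, knob2, knob4 below 0.7 rad) or (value of joint knob4 above 1.9 rad and value of joint any of knob1, knob2, knob3 below 0.7 rad)).
It fails at once if first pass not criss-cross: two neighbours past 0.8 rad while the other two are below 0.6 ((value of joint each of knob1, knob2 above 0.8 rad and value of joint each of knob3, knob4 below 0.6 rad) or (value of joint each of knob2, knob3 above 0.8 rad and value of joint each of knob4, knob1 below 0.6 rad) or (value of joint each of knob3, knob4 above 0.8 rad and value of joint each of knob1, knob2 below 0.6 rad) or (value of joint each of knob4, knob1 above 0.8 rad and value of joint each of knob2, knob3 below 0.6 rad)).
It fails at once if second pass not criss-cross: two neighbours past 2.2 rad while the other two are below 1.9 ((value of joint each of knob1, knob2 above 2.2 rad and value of joint each of knob3, knob4 below 1.9 rad) or (value of joint each of knob2, knob3 above 2.2 rad and value of joint each of knob4, knob1 below 1.9 rad) or (value of joint each of knob3, knob4 above 2.2 rad and value of joint each of knob1, knob2 below 1.9 rad) or (value of joint each of knob4, knob1 above 2.2 rad and value of joint each of knob2, knob3 below 1.9 rad)).
It fails at once if a head put on a shaft before the cover is home (value of joint any of knob1, knob2, knob3, knob4 below 2.1 rad and (((horizontal distance between head1 and shaft1_seat below 0.01 m and z of head1 in the frame of shaft1_seat below 0.015 m) or (horizontal distance between head1 and shaft2_seat below 0.01 m and z of head1 in the frame of shaft2_seat below 0.015 m) or (horizontal distance between head1 and shaft3_seat below 0.01 m and z of head1 in the frame of shaft3_seat below 0.015 m)) or ((horizontal distance between head2 and shaft1_seat below 0.01 m and z of head2 in the frame of shaft1_seat below 0.015 m) or (horizontal distance between head2 and shaft2_seat below 0.01 m and z of head2 in the frame of shaft2_seat below 0.015 m) or (horizontal distance between head2 and shaft3_seat below 0.01 m and z of head2 in the frame of shaft3_seat below 0.015 m)) or ((horizontal distance between head3 and shaft1_seat below 0.01 m and z of head3 in the frame of shaft1_seat below 0.015 m) or (horizontal distance between head3 and shaft2_seat below 0.01 m and z of head3 in the frame of shaft2_seat below 0.015 m) or (horizontal distance between head3 and shaft3_seat below 0.01 m and z of head3 in the frame of shaft3_seat below 0.015 m)))).
It fails at once if a bystander moved more than 40 mm (distance of any of ink_bottle, ink_dish, paperweight from where it was at the start of the episode above 0.04 m).
Of head1, head2, head3 only 2 to 3 are there at a start; the rules pass over those that are not, and their reading is None.
At some moment in a run one of head1, head2, head3 may be knocked a few centimetres aside while the robot is not near it.
It also fails if it takes over 210 s, if anything falls off the work surface, if the arm or the gripper's body presses on something with over 40 N, if the wrist force passes 120 N, or if a joint passes its speed limit or range.

## Working session

There is one attempt and no reset: what is moved stays moved. The work goes in short steps, Python scripts to look and compute and a tool call to move; the robot and the scene stay as the last step left them, time stands still between calls to the robot, and variables do not carry over. Pictures are saved under pics/ and viewed, and the job is handed in when it is done.

Besides the shell and the picture viewer there is one more tool, called after "Emit:" by a JSON object that holds its "method" and its "body". send_rows: Moves the arm, as the interface text tells. Its arguments: {"type":"object","properties":{"offset":{"type":"array","items":{"type":"array","items":{"type":"number"}}},"dr":{"type":"array","items":{"type":"array","items":{"type":"number"}}},"grip":{"type":"array","items":{"type":"number"}},"force":{"type":"number"}},"required":["offset","dr","grip"]}

```bash
mkdir -p pics; ls; python3 - <<'E'
from bench import r,snapshot,workorder
import cv2
print(r.sense())
for n in ["scene","top","wrist"]:
    s=snapshot(n); cv2.imwrite(f"pics/a_{n}.png",s["pixels"][:,:,::-1]); print(n,s["fx"],s["fy"],s["cx"],s["cy"]); print(s["world_to_cam"].tolist() if hasattr(s["world_to_cam"],'tolist') else s["world_to_cam"], [k for k in s])
E
```

```text
pics
{'time': 0.0, 'joint_pos': array([ 6.66111161e+01,  7.51595996e+00,  8.53282456e+01, -1.98315829e-03,
        8.72625633e+01, -4.89199860e+00]), 'qd': array([ 0.04724334,  0.04255967, -0.01580514,  0.00968425, -0.01156497,
       -0.01532098]), 'joint_efforts': array([-3.40571067e-03, -5.69388664e+01, -5.00551486e+01, -2.15163645e-04,
        1.43230267e-02, -1.87386013e-05]), 'tool_pos': array([190.11320632, 568.50493782, 230.24546883]), 'tcp_rot': array([ -93.82920136,   89.89321274, -112.32599015]), 'ft_force': array([-0.58647852,  0.25845105, -0.60024864]), 'wrist_torque': array([-0.01045952,  0.08789434,  0.00884775]), 'finger_gap': 85.29023010657757}
scene 484.6576574840591 484.6576574840591 316.3316930730236 232.9591487681963
[[-0.7865556721119901, 0.6172734326792899, -0.017426530830378532, 514.5391236995039], [-0.47499967932668635, -0.5867497335515152, 0.6558201390753194, 172.9099959358383], [0.3945953361457798, 0.5241166468311731, 0.7547160136146885, -1530.6679885653973], [0.0, 0.0, 0.0, 1.0]] ['pixels', 'fx', 'fy', 'cx', 'cy', 'world_to_cam']
top 448.79896934547344 448.79896934547344 319.26695600488637 243.10963674728907
[[-0.021058243229400083, -0.9997041477330235, -0.012172403110339545, -32.41118279438911], [0.9825347258623928, -0.022944990437146557, 0.1846592534598564, -609.2052389092407], [-0.18488391727406597, -0.00807120927918695, 0.9827272219258851, -1119.3972039958078], [0.0, 0.0, 0.0, 1.0]] ['pixels', 'fx', 'fy', 'cx', 'cy', 'world_to_cam']
wrist 371.64829954431775 371.64829954431775 320.1785653186868 238.58958698395782
[[0.31708147759543653, 0.9483971160463687, -0.0014989465725711382, -599.3688822998329], [-0.9040086850700886, 0.3017622832269314, -0.30283299314889767, 39.67934340376646], [-0.28675361180592956, 0.09737779365236142, 0.953042460449509, -380.2886677663194], [0.0, 0.0, 0.0, 1.0]] ['pixels', 'fx', 'fy', 'cx', 'cy', 'world_to_cam']
```

View pics/a_scene.png

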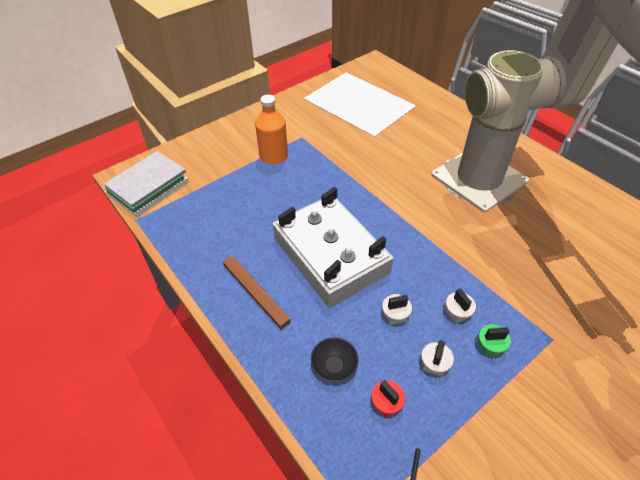

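View pics/a_top.png

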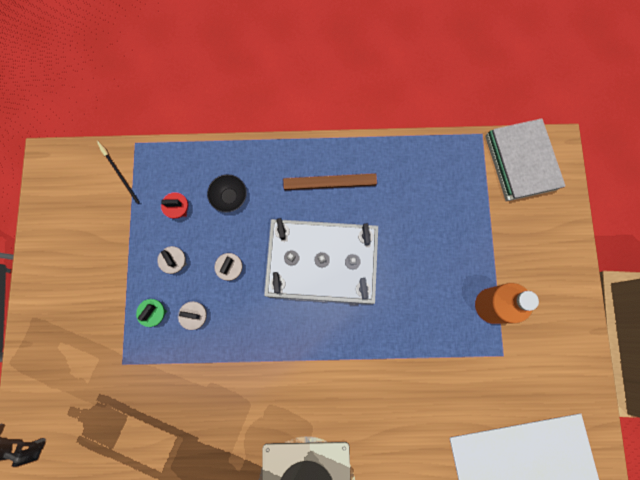

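View pics/a_wrist.png

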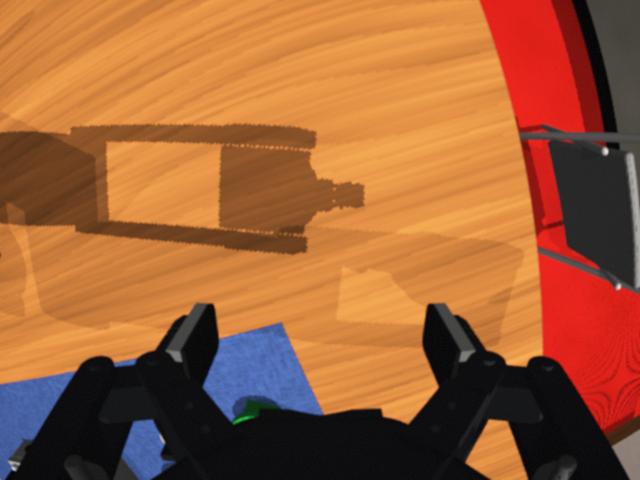

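```bash
cat > h.py <<'E'
import numpy as np, cv2
from bench import r,snapshot
def px(s,P):
    P=np.atleast_2d(P).astype(float); W=np.array(s["world_to_cam"]); c=P@W[:3,:3].T+W[:3,3]
    return np.c_[s["cx"]+s["fx"]*c[:,0]/-c[:,2], s["cy"]-s["fy"]*c[:,1]/-c[:,2]]
def ray(s,uv):
    uv=np.atleast_2d(uv).astype(float); W=np.array(s["world_to_cam"]); R=W[:3,:3]; o=-R.T@W[:3,3]
    d=np.c_[(uv[:,0]-s["cx"])/s["fx"],-(uv[:,1]-s["cy"])/s["fy"],-np.ones(len(uv))]
    return o,d@R
def fray(s,uv):
    uv=np.atleast_2d(uv).astype(float); W=np.array(s["world_to_cam"]); R=W[:3,:3]; o=-R.T@W[:3,3]
    q=uv-[s["cx"],s["cy"]]; rr=np.hypot(*q.T)+1e-9; th=rr/s["fx"]
    d=np.c_[np.sin(th)*q[:,0]/rr,-np.sin(th)*q[:,1]/rr,-np.cos(th)]
    return o,d@R
def onz(s,uv,z,f=ray):
    o,d=f(s,uv); return o+d*((z-o[2])/d[:,2])[:,None]
def tri(s1,a,s2,b,f1=ray,f2=ray):
    o1,d1=f1(s1,a); o2,d2=f2(s2,b); out=[]
    for x,y in zip(d1,d2):
        x=x/np.linalg.norm(x);y=y/np.linalg.norm(y)
        t=np.linalg.lstsq(np.c_[x,-y],o2-o1,rcond=None)[0]
        p=o1+t[0]*x;q=o2+t[1]*y; out.append([*((p+q)/2),np.linalg.norm(p-q)])
    return np.array(out)
E
python3 - <<'E'
import cv2
a=cv2.imread('pics/a_top.png')[180:340,120:400]; cv2.imwrite('pics/b_top.png',cv2.resize(a,None,fx=2.85,fy=2.85,interpolation=cv2.INTER_CUBIC))
a=cv2.imread('pics/a_scene.png')[175:435,250:530]; cv2.imwrite('pics/b_scene.png',cv2.resize(a,None,fx=2.3,fy=2.3,interpolation=cv2.INTER_CUBIC))
from h import *
s=snapshot("top");
print(onz(s,[[272,220],[377,226],[375,303],[265,297]],69).round(0))
print('heads bartop',onz(s,[[228,266],[169,259],[190,316],[149,312],[171,203]],78).round(0))
print('bottle,dish,weight',onz(s,[[505,303],[227,193],[330,182]],20).round(0))
hsv=cv2.cvtColor(s["pixels"],cv2.COLOR_RGB2HSV); 
for n in("top","scene"):
    s=snapshot(n);p=s["pixels"].max(2); m=(p<70).astype(np.uint8)
    k,l,st,c=cv2.connectedComponentsWithStats(m)
    print(n)
    for i in range(1,k):
        if 40<st[i,4]<500: 
            ys,xs=np.where(l==i); (cc,wh,an)=cv2.minAreaRect(np.c_[xs,ys].astype(np.float32)); print(c[i].round(1),st[i,4],np.round(wh,1),round(an,1))
E
```

```text
[[ 670.   77.   69.]
 [ 648. -197.   69.]
 [ 449. -183.   69.]
 [ 470.   95.   69.]]
heads bartop [[550. 188.  78.]
 [572. 340.  78.]
 [426. 281.  78.]
 [438. 385.  78.]
 [721. 341.  78.]]
bottle,dish,weight [[ 444. -529.   20.]
 [ 762.  207.   20.]
 [ 787.  -79.   20.]]
top
[498.8 163.7] 117 [65.1  1.8] 72.3
[122.8 179.4] 139 [57.1  2.7] 56.9
[328.6 187.2] 140 [ 1.5 91.1] 87.0
[171.1 202.9] 118 [19.  6.] 0.0
[280.8 228.9] 112 [20.7  6.2] 83.7
[364.6 233.1] 48 [20.2  4.7] 86.8
[168.2 258.3] 116 [19.   6.5] 59.0
[226.6 265. ] 88 [ 6.7 16.1] 26.6
[  1.8 302.5] 369 [92.  9.] 90.0
[276.8 281.4] 61 [19.  7.] 90.0
[146.7 312.3] 147 [ 8.1 19.3] 36.0
[189.3 314.9] 83 [19.6  4.1] 10.3
scene
[335.   62.8] 58 [9. 9.] 0.0
[328.9 196.7] 173 [10.8 20. ] 56.3
[286.6 216.9] 190 [11.6 20.5] 56.3
[376.7 246.8] 180 [10.5 22.3] 51.3
[332.1 271.3] 172 [10.6 22.4] 48.0
[461.7 300.2] 177 [21.1 10.2] 51.3
[396.9 303.2] 137 [ 9.2 18.4] 86.6
[496.4 333.7] 207 [10.3 22.6] 85.2
[438.  353.6] 103 [ 5.8 23.5] 14.0
[388.2 394.4] 136 [24.   9.2] 45.0
[414.8 463.9] 103 [ 4.1 30.7] 9.5
```

View pics/b_top.png

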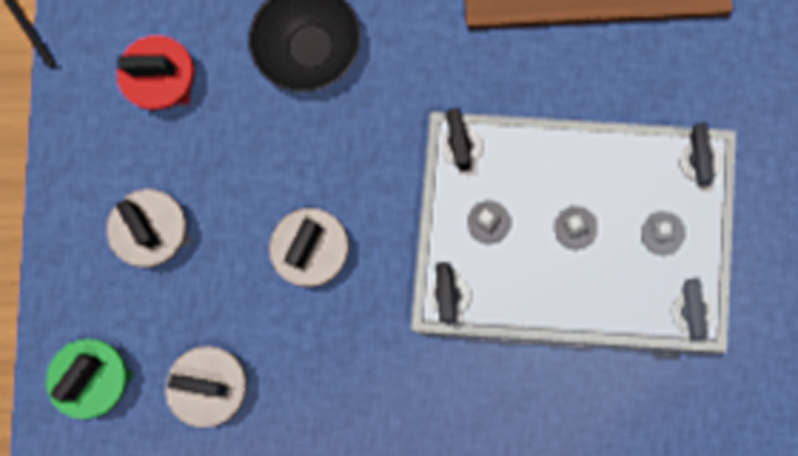

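View pics/b_scene.png

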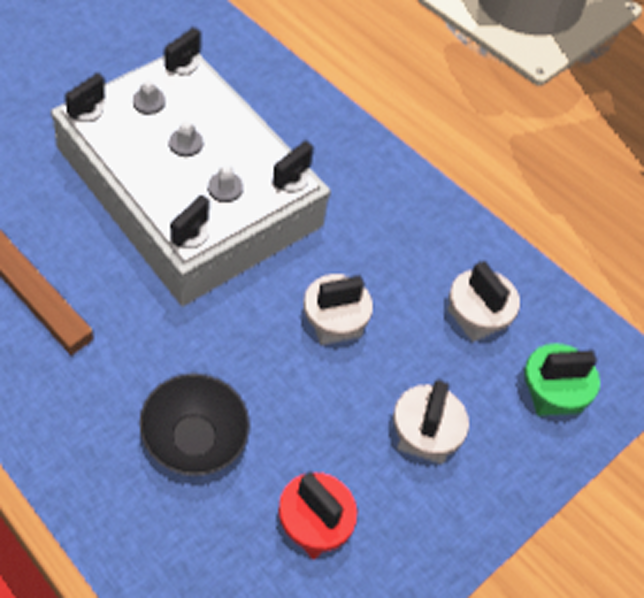

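```bash
cat >> h.py <<'E'
from scipy.spatial.transform import Rotation as Ro
def state():
    s=r.sense(); R=Ro.from_euler('xyz',s["tcp_rot"],degrees=True).as_matrix(); return s,R
def go(p,yaw=None,show=True):
    """print offset (cm, current tool axes) & turn (deg about tool axes) to get TCP to p (mm), tool down, tool y world yaw=yaw"""
    s,R=state(); y0=np.degrees(np.arctan2(R[1,1],R[0,1]))
    if yaw is None: yaw=y0
    a=np.radians(yaw); x=np.array([0,0,-1.]); y=np.array([np.cos(a),np.sin(a),0]); T=np.c_[x,y,np.cross(x,y)]
    rv=Ro.from_matrix(R.T@T).as_rotvec(degrees=True)
    off=R.T@(np.array(p)-s["tool_pos"])/10
    off2=T.T@(np.array(p)-s["tool_pos"])/10
    print("t",round(s["time"],2),"tcp",s["tool_pos"].round(1),"yaw",round(y0,1),"q",s["joint_pos"].round(0),"F",s["ft_force"].round(1),"Tq",s["wrist_torque"].round(2),"gap",round(s["finger_gap"],1))
    print(" off(cur axes)",off.round(2)," off(after turn)",off2.round(2)," turn",rv.round(1))
E
python3 - <<'E'
from h import *
s,R=state(); print(R.round(3))
W=snapshot("wrist")["world_to_cam"]; W=np.array(W); c=-W[:3,:3].T@W[:3,3]; print("cam in tool",R.T@(c-s["tool_pos"]), (R.T@W[:3,:3].T).round(3))
for n in("top","scene"):
    q=snapshot(n); W=np.array(q["world_to_cam"]); print(n,-W[:3,:3].T@W[:3,3])
go([480,-50,330],85)
a=snapshot("top");b=snapshot("scene")
print(tri(a,[[280.8,228.9],[364.6,233.1],[276.8,281.4],[363.5,288.5]],b,[[332.1,271.3],[286.6,216.9],[376.7,246.8],[328.9,196.7]]).round(1))
E
```

```text
[[-0.     0.317  0.948]
 [-0.001  0.948 -0.317]
 [-1.    -0.001 -0.   ]]
cam in tool [-143.18630333    0.17337134  -77.37713649] [[-0.     0.303 -0.953]
 [ 1.    -0.    -0.   ]
 [-0.    -0.953 -0.303]]
top [ 390.92423977  -55.41469135 1212.16296715]
scene [1090.84030837  586.09213649 1050.78841682]
t 0.45 tcp [190.3 569.  231.2] yaw 71.5 q [67.  7. 85.  0. 87. -5.] F [0.5 0.  0.8] Tq [ 0.05 -0.04  0.01] gap 85.4
 off(cur axes) [ -9.87 -49.51  47.11]  off(after turn) [ -9.88 -59.14  34.25]  turn [-13.5  -0.    0. ]
[[ 6.399e+02  4.930e+01  1.017e+02  3.300e+00]
 [ 6.230e+02 -1.620e+02  1.072e+02  3.500e+00]
 [ 5.057e+02  6.060e+01  1.036e+02  6.000e-01]
 [ 4.845e+02 -1.542e+02  1.021e+02  3.400e+00]]
```

```bash
python3 - <<'E'
from h import *
go([500,-50,320],85)
E
```

```text
t 0.55 tcp [190.3 569.  231.3] yaw 71.5 q [67.  7. 85.  0. 87. -5.] F [ 0.3 -0.3  0.2] Tq [ 0.01  0.01 -0.  ] gap 85.4
 off(cur axes) [ -8.87 -48.88  49.01]  off(after turn) [ -8.87 -58.97  36.25]  turn [-13.5  -0.   -0. ]
```

Emit:
{"method": "send_rows", "body": {"offset": [[-4.4, 0, 0], [-4.5, 0, 0], [0, -4.9, 3.0], [0, -4.9, 3.0], [0, -4.9, 3.0]], "dr": [[-6.7, 0, 0], [-6.8, 0, 0], [0, 0, 0], [0, 0, 0], [0, 0, 0]], "grip": [100, 100, 100, 100, 100]}}

```text
time: 1.18
tool_pos: [267.7, 413.3, 320.4]
tcp_rot: [35.2, 90.0, 30.3]
ft_force: [1.1, 0.2, 0.2]
finger_gap: 85.3
```

Emit:
{"method": "send_rows", "body": {"offset": [[0, -4.9, 3.0], [0, -4.9, 3.0], [0, -4.9, 3.0], [0, -4.9, 3.0], [0, -4.9, 3.0]], "dr": [[0, 0, 0], [0, 0, 0], [0, 0, 0], [0, 0, 0], [0, 0, 0]], "grip": [100, 100, 100, 100, 100]}}

```text
time: 1.8
tool_pos: [395.8, 155.9, 320.7]
tcp_rot: [21.3, 89.9, 16.3]
ft_force: [0.6, 0.1, 0.5]
finger_gap: 85.3
```

```bash
python3 - <<'E'
from h import *
go([500,-50,320],85)
E
```

```text
t 1.8 tcp [395.8 155.9 320.7] yaw 85.0 q [ 15. -21. 103.   0.  99. -70.] F [0.6 0.1 0.5] Tq [ 0.01 -0.05  0.04] gap 85.3
 off(cur axes) [  0.07 -19.61  12.17]  off(after turn) [  0.07 -19.6   12.17]  turn [ 0.   0.1 -0. ]
```

Emit:
{"method": "send_rows", "body": {"offset": [[0, -4.9, 3.0], [0, -4.9, 3.0], [0, -4.9, 3.0], [0, -4.9, 3.1], [0, 0, 0]], "dr": [[0, 0, 0], [0, 0, 0], [0, 0, 0], [0, 0, 0], [0, 0, 0]], "grip": [100, 100, 100, 100, 100]}}

```text
time: 2.42
tool_pos: [499.4, -51.6, 319.5]
tcp_rot: [-149.2, 89.9, -154.5]
ft_force: [0.5, 0.8, -0.5]
finger_gap: 85.5
```

```bash
python3 - <<'E'
from h import *
go([500,-50,320],85)
s=snapshot("wrist"); cv2.imwrite("pics/c_wrist.png",s["pixels"][:,:,::-1])
E
```

```text
t 2.42 tcp [499.4 -51.6 319.5] yaw 84.7 q [-12.  -9.  92.  -0.  97. -96.] F [ 0.5  0.8 -0.5] Tq [0.   0.01 0.07] gap 85.5
 off(cur axes) [-0.05  0.17  0.05]  off(after turn) [-0.05  0.17  0.05]  turn [-0.3 -0.1  0. ]
```

View pics/c_wrist.png

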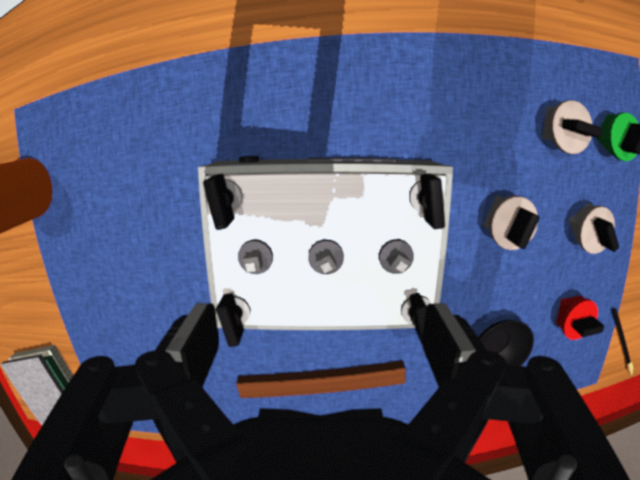

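```bash
python3 - <<'E'
from h import *
a=cv2.imread('pics/c_wrist.png')[150:350,190:460]; cv2.imwrite('pics/c2.png',cv2.resize(a,None,fx=2.96,fy=2.96,interpolation=cv2.INTER_CUBIC))
s=snapshot("wrist")
a=onz(s,[[198,167],[453,167],[445,330],[212,331]],69,fray); print(a.round(1), a.mean(0))
E
```

```text
[[ 452.  -180.    69. ]
 [ 476.8  100.1   69. ]
 [ 683.8   95.2   69. ]
 [ 657.  -202.3   69. ]] [567.38696433 -46.77507263  69.        ]
```

View pics/c2.png

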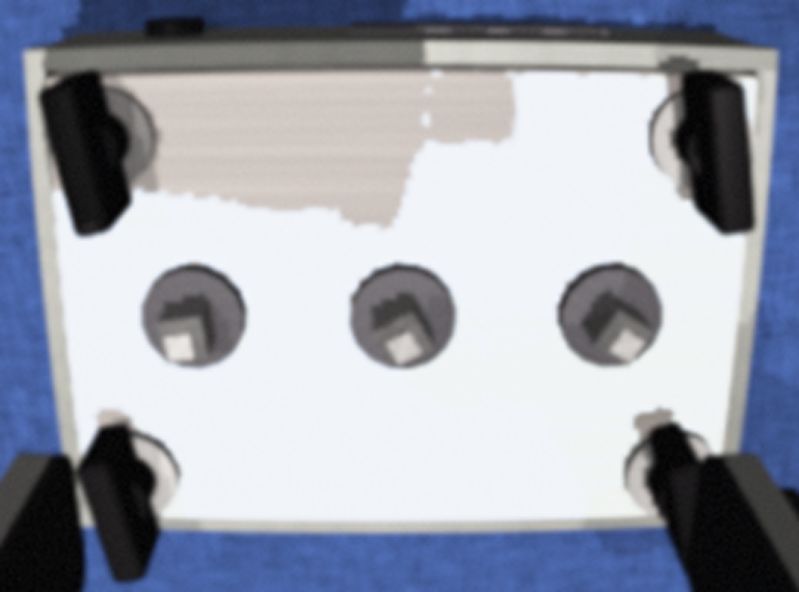

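```bash
python3 - <<'E'
from h import *
s=snapshot("wrist"); t=snapshot("top")
f=lambda L:np.array(L)/2.96+[190,150]
B=onz(s,f([[194,315],[403,315],[611,315]]),85,fray); S=onz(s,f([[179,347],[403,348],[626,344]]),112,fray)
print(B.round(1),S.round(1)); d=B[2]-B[0]; print(np.hypot(*d[:2]),np.degrees(np.arctan2(-d[0],d[1])))
g=lambda L:np.array(L)/2.85+[120,180]
print('top',onz(t,g([[488,218],[576,225],[663,232]]),112).round(1))
# bar tops ends: (long-axis ends of top faces) crop coords
E
```

```text
[[ 555.4 -124.4   85. ]
 [ 562.   -47.3   85. ]
 [ 569.2   29.8   85. ]] [[ 557.2 -125.5  112. ]
 [ 564.1  -47.9  112. ]
 [ 570.    29.9  112. ]]
154.82054371589487 -5.116758383317934
top [[ 565.7   23.9  112. ]
 [ 557.8  -52.6  112. ]
 [ 549.9 -127.9  112. ]]
```

```bash
python3 - <<'E'
from h import *
s=snapshot("wrist")
f=lambda L:np.array(L)/2.96+[190,150]
K=onz(s,f([[697,138],[110,138],[133,478],[671,478]]),84,fray); print(K.round(1),K.mean(0).round(1))
a=np.radians(-5.1);R=np.array([[np.cos(a),-np.sin(a)],[np.sin(a),np.cos(a)]])
print(((K[:,:2]-[562.5,-47.4])@R).round(1))
for n,(x,y) in zip("1234",[(-68,106),(-68,-106),(68,-106),(68,106)]): print(n,(R@[x,y]+[562.5,-47.4]).round(1))
E
```

```text
[[ 504.6   65.3   84. ]
 [ 486.7 -145.    84. ]
 [ 623.2 -158.9   84. ]
 [ 642.2   55.7   84. ]] [564.2 -45.7  84. ]
[[ -67.7  107.1]
 [ -66.8 -104. ]
 [  70.3 -105.6]
 [  70.3  109.8]]
1 [504.2  64.2]
2 [ 485.3 -146.9]
3 [ 620.8 -159. ]
4 [639.7  52.1]
```

```bash
python3 - <<'E'
from h import *
go([504.4,64.5,160],97)
E
```

```text
t 2.67 tcp [498.5 -47.1 320.6] yaw 85.1 q [-11.  -9.  93.   0.  97. -96.] F [ 0.2  0.3 -0.6] Tq [ 0.04 -0.02 -0.01] gap 85.3
 off(cur axes) [16.06 11.16 -0.38]  off(after turn) [16.06 11.    1.94]  turn [-11.9   0.   -0. ]
```

```bash
python3 - <<'E'
from h import *
go([504.4,60,160],97)
s=snapshot("wrist"); 
a=s["pixels"][150:350,190:460,::-1]; cv2.imwrite('pics/d2.png',cv2.resize(a,None,fx=2.96,fy=2.96,interpolation=cv2.INTER_CUBIC))
np.savez('d.npz',**s)
g=cv2.cvtColor(s["pixels"],cv2.COLOR_RGB2HSV)
m=((g[:,:,2]>60)&(g[:,:,2]<150)&(g[:,:,1]<60)).astype(np.uint8)
E
```

```text
t 2.67 tcp [498.5 -47.1 320.6] yaw 85.1 q [-11.  -9.  93.   0.  97. -96.] F [ 0.2  0.3 -0.6] Tq [ 0.04 -0.02 -0.01] gap 85.3
 off(cur axes) [16.06 10.71 -0.34]  off(after turn) [16.06 10.55  1.89]  turn [-11.9   0.   -0. ]
```

View pics/d2.png

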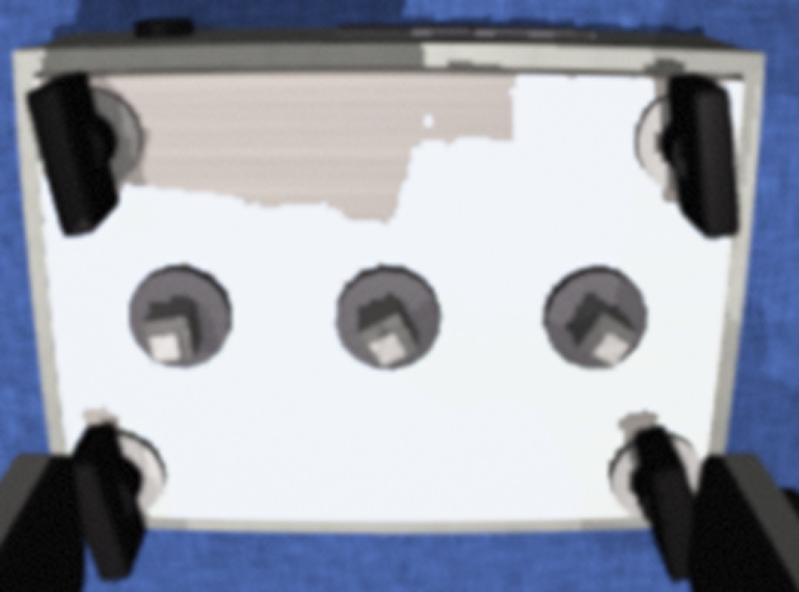

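```bash
python3 - <<'E'
from h import *
s=dict(np.load('d.npz'))
f=lambda L:np.array(L)/2.96+[190,150]
B=onz(s,f([[180,316],[388,317],[595,316]]),85,fray); S=onz(s,f([[165,347],[387,348],[610,347]]),112,fray)
print(B.round(1),S.round(1)); d=B[2]-B[0]; print(np.hypot(*d[:2]),np.degrees(np.arctan2(-d[0],d[1])))
K=onz(s,f([[683,138],[97,138],[118,479],[657,479]]),84,fray); print(K.round(1),K.mean(0).round(1))
C=onz(s,f([[14,52],[766,55],[712,529],[64,529]]),69,fray);print('rim',C.round(1),C.mean(0))
c=(B.mean(0)+S.mean(0))[:2]/2; print(c)
a=np.radians(-5.1);R=np.array([[np.cos(a),-np.sin(a)],[np.sin(a),np.cos(a)]])
print(((K[:,:2]-c)@R).round(1))
for n,(x,y) in zip("1234",[(-68,106),(-68,-106),(68,-106),(68,106)]): print(n,(R@[x,y]+c).round(1))
E
```

```text
[[ 556.  -128.3   85. ]
 [ 562.7  -51.3   85. ]
 [ 569.2   25.4   85. ]] [[ 557.4 -129.1  112. ]
 [ 564.   -51.8  112. ]
 [ 570.7   25.9  112. ]]
154.322226196321 -4.908217848599669
[[ 504.3   60.2   84. ]
 [ 486.4 -149.7   84. ]
 [ 623.5 -165.    84. ]
 [ 642.1   50.2   84. ]] [564.1 -51.1  84. ]
rim [[ 452.9 -181.8   69. ]
 [ 477.8   97.8   69. ]
 [ 679.    79.1   69. ]
 [ 655.  -199.1   69. ]] [566.17926233 -51.01119479  69.        ]
[563.33317812 -51.55774627]
[[ -68.7  106.1]
 [ -67.9 -104.6]
 [  70.1 -107.6]
 [  69.4  108.4]]
1 [505.   60.1]
2 [ 486.2 -151.1]
3 [ 621.6 -163.2]
4 [640.5  48. ]
```

Emit:
{"method": "send_rows", "body": {"offset": [[0, 0, 0], [0, 0, 0], [4.0, 3.5, 0.6], [5.0, 3.5, 0.6], [5.0, 3.6, 0.7]], "dr": [[-6, 0, 0], [-6, 0, 0], [0, 0, 0], [0, 0, 0], [0, 0, 0]], "grip": [100, 100, 100, 100, 100]}}

```text
time: 3.35
tool_pos: [504.6, 61.4, 179.7]
tcp_rot: [-4.0, 89.9, 3.1]
ft_force: [1.0, -0.1, 0.4]
finger_gap: 85.3
```

Emit:
{"method": "send_rows", "body": {"offset": [[2.0, 0, 0], [0, 0, 0]], "dr": [[0, 0, 0], [0, 0, 0]], "grip": [80, 80]}}

```text
time: 3.6
tool_pos: [502.8, 60.7, 158.6]
tcp_rot: [174.2, 89.8, -178.7]
ft_force: [-0.0, -0.2, 0.3]
finger_gap: 68.1
```

```bash
python3 - <<'E'
from h import *
go([504.5,60.5,95],97)
s=snapshot("wrist"); cv2.imwrite("pics/e.png",s["pixels"][:,:,::-1])
E
```

```text
t 3.6 tcp [502.8  60.7 158.6] yaw 97.2 q [  1.  -4. 105.  -0.  80. -96.] F [-0.  -0.2  0.3] Tq [-0.04  0.    0.03] gap 68.1
 off(cur axes) [ 6.36 -0.04  0.18]  off(after turn) [ 6.36 -0.04  0.16]  turn [ 0.2 -0.2 -0. ]
```

View pics/e.png

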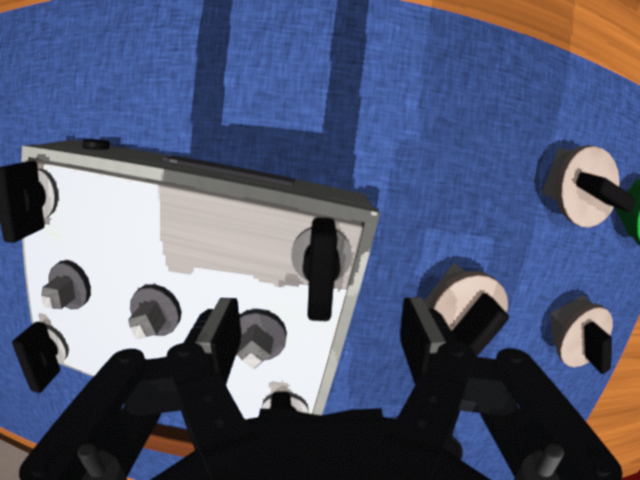

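Emit:
{"method": "send_rows", "body": {"offset": [[3.0, 0, 0.1], [3.3, 0, 0], [0, 0, 0], [0, 0, 0], [0, 0, 0]], "dr": [[0, 0, 0], [0, 0, 0], [0, 0, 0], [0, 0, 0], [0, 0, 0]], "grip": [80, 80, 20, 8, 8], "force": 60}}

```text
time: 4.28
tool_pos: [507.3, 60.4, 100.0]
tcp_rot: [22.2, 89.8, 29.2]
ft_force: [-5.1, 23.6, 15.2]
finger_gap: 13.8
```

Emit:
{"method": "send_rows", "body": {"offset": [[0, 0, 0], [0, 0, 0]], "dr": [[0, 0, 0], [0, 0, 0]], "grip": [8, 8]}}

```text
time: 4.53
tool_pos: [507.3, 61.2, 100.3]
tcp_rot: [30.6, 89.7, 37.6]
ft_force: [-2.9, 8.8, 8.7]
finger_gap: 12.5
```

```bash
python3 - <<'E'
from h import *
go([504.5,60.5,95],97)
s=snapshot("wrist"); cv2.imwrite("pics/e2.png",s["pixels"][:,:,::-1])
E
```

```text
t 4.53 tcp [507.3  61.2 100.3] yaw 97.0 q [  1.  -1. 108.   0.  73. -96.] F [-2.9  8.8  8.7] Tq [ 1.29  0.56 -0.16] gap 12.5
 off(cur axes) [ 0.53 -0.03 -0.28]  off(after turn) [ 0.53 -0.03 -0.28]  turn [ 0.   0.2 -0.1]
```

View pics/e2.png

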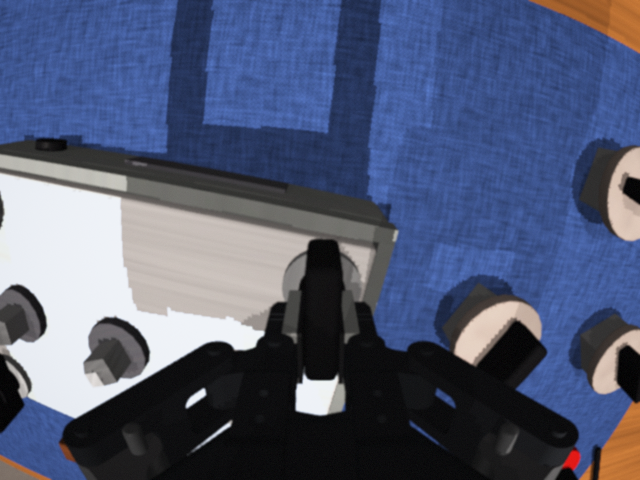

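Emit:
{"method": "send_rows", "body": {"offset": [[0.05, 0, 0], [0.05, 0, 0], [0.06, 0, 0], [0.06, 0, 0], [0.06, 0, 0]], "dr": [[10, 0, 0], [10, 0, 0], [10, 0, 0], [10, 0, 0], [10, 0, 0]], "grip": [8, 8, 8, 8, 8]}}

```text
time: 5.2
tool_pos: [506.9, 60.0, 97.6]
tcp_rot: [55.2, 89.8, 11.9]
ft_force: [-7.8, 1.8, 12.6]
finger_gap: 13.1
```

```bash
python3 - <<'E'
from h import *
go([504.5,60.5,95],16)
s=snapshot("wrist"); cv2.imwrite("pics/e3.png",s["pixels"][:,:,::-1])
E
```

```text
t 5.2 tcp [506.9  60.   97.6] yaw 46.7 q [  1.  -0. 108.   0.  72. -46.] F [-7.8  1.8 12.6] Tq [0.05 1.35 0.18] gap 13.1
 off(cur axes) [ 0.26 -0.13 -0.21]  off(after turn) [ 0.26 -0.22 -0.12]  turn [30.7  0.1 -0.2]
```

View pics/e3.png

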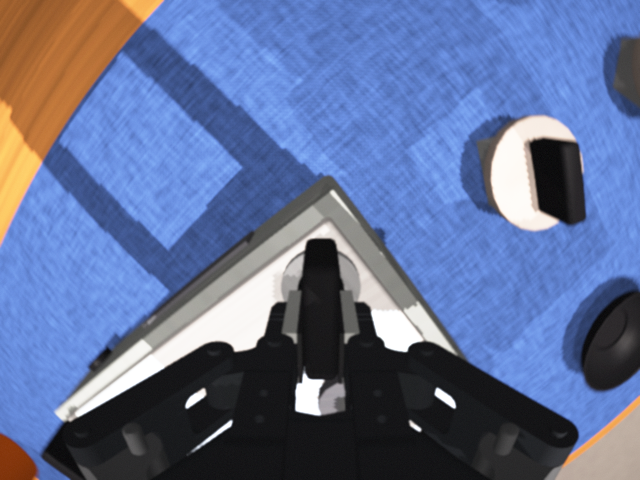

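Emit:
{"method": "send_rows", "body": {"offset": [[0.06, 0, 0], [0.06, 0, 0], [0.06, 0, 0], [0, 0, 0], [0, 0, 0]], "dr": [[10, 0, 0], [10, 0, 0], [10.3, 0, 0], [0, 0, 0], [0, 0, 0]], "grip": [8, 8, 8, 8, 8]}}

```text
time: 5.88
tool_pos: [506.1, 59.6, 95.9]
tcp_rot: [72.5, 90.0, -0.8]
ft_force: [-12.6, 0.4, 17.0]
finger_gap: 13.2
```

```bash
python3 - <<'E'
from h import *
go([506.5,60.5,160],16)
E
```

```text
t 5.88 tcp [506.1  59.6  95.9] yaw 16.7 q [  1.  -0. 108.  -0.  72. -16.] F [-12.6   0.4  17. ] Tq [-0.16  2.23 -0.08] gap 13.2
 off(cur axes) [-6.41  0.07 -0.08]  off(after turn) [-6.41  0.07 -0.08]  turn [ 0.7  0.  -0. ]
```

Emit:
{"method": "send_rows", "body": {"offset": [[0, 0, 0], [0, 0, 0], [-3, 0, 0], [-4, 0, 0]], "dr": [[0, 0, 0], [0, 0, 0], [0, 0, 0], [0, 0, 0]], "grip": [70, 70, 70, 80]}}

```text
time: 6.38
tool_pos: [504.8, 59.4, 162.5]
tcp_rot: [-105.3, 89.9, -178.6]
ft_force: [0.4, -0.2, -0.5]
finger_gap: 68.2
```

```bash
python3 - <<'E'
from h import *
go([623,-163.5,160],97)
s=snapshot("wrist"); cv2.imwrite("pics/e4.png",s["pixels"][:,:,::-1])
E
```

```text
t 6.38 tcp [504.8  59.4 162.5] yaw 16.7 q [  1.  -4. 104.  -0.  80. -16.] F [ 0.4 -0.2 -0.5] Tq [ 0.01 -0.04 -0.02] gap 68.2
 off(cur axes) [ 0.22  4.92 24.75]  off(after turn) [  0.25 -23.57   9.02]  turn [-80.3  -0.1   0.1]
```

View pics/e4.png

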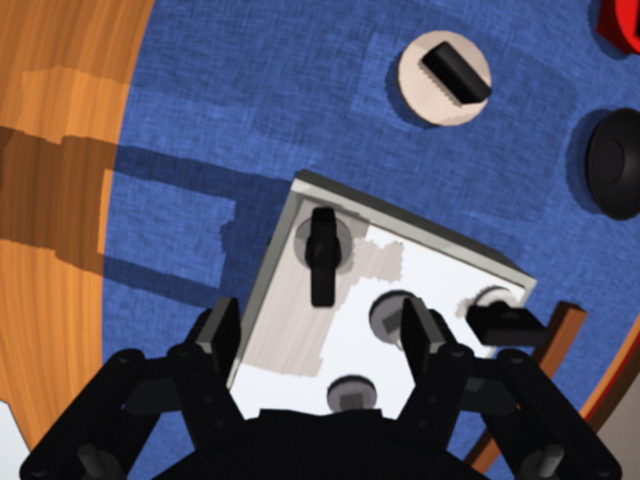

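Emit:
{"method": "send_rows", "body": {"offset": [[0, 0, 0], [0, 0, 0], [0, 0, 0], [0, 0, 0], [0, 0, 0]], "dr": [[-10, 0, 0], [-10, 0, 0], [-10, 0, 0], [-10, 0, 0], [-10, 0, 0]], "grip": [80, 80, 80, 80, 80]}}

```text
time: 7.05
tool_pos: [505.9, 59.4, 162.9]
tcp_rot: [22.4, 90.0, -0.5]
ft_force: [-0.3, 0.6, 0.2]
finger_gap: 68.4
```

Emit:
{"method": "send_rows", "body": {"offset": [[0, 0, 0], [0, 0, 0], [0, 0, 0], [0, -5.5, 2.2], [0, -5.5, 2.2]], "dr": [[-10, 0, 0], [-10, 0, 0], [-10, 0, 0], [0, 0, 0], [0, 0, 0]], "grip": [80, 80, 80, 80, 80]}}

```text
time: 7.68
tool_pos: [563.3, -45.4, 163.2]
tcp_rot: [-14.2, 89.9, -7.3]
ft_force: [0.7, 0.5, 0.5]
finger_gap: 68.0
```

Emit:
{"method": "send_rows", "body": {"offset": [[0, -5.5, 2.2], [0, -5.5, 2.2], [0, 0, 0], [0, 0, 0]], "dr": [[0, 0, 0], [0, 0, 0], [0, 0, 0], [0, 0, 0]], "grip": [80, 80, 80, 80]}}

```text
time: 8.18
tool_pos: [618.6, -148.7, 162.3]
tcp_rot: [129.3, 90.0, 136.0]
ft_force: [0.4, 0.7, -0.3]
finger_gap: 68.6
```

```bash
python3 - <<'E'
from h import *
go([623,-163.5,160],96)
s=snapshot("wrist"); cv2.imwrite("pics/f1.png",s["pixels"][:,:,::-1])
E
```

```text
t 8.18 tcp [ 618.6 -148.7  162.3] yaw 96.7 q [ -18.   15.   84.    0.   81. -115.] F [ 0.4  0.7 -0.3] Tq [-0.01  0.01  0.  ] gap 68.6
 off(cur axes) [ 0.23 -1.52  0.27]  off(after turn) [ 0.23 -1.51  0.28]  turn [ 0.7 -0.  -0. ]
```

View pics/f1.png

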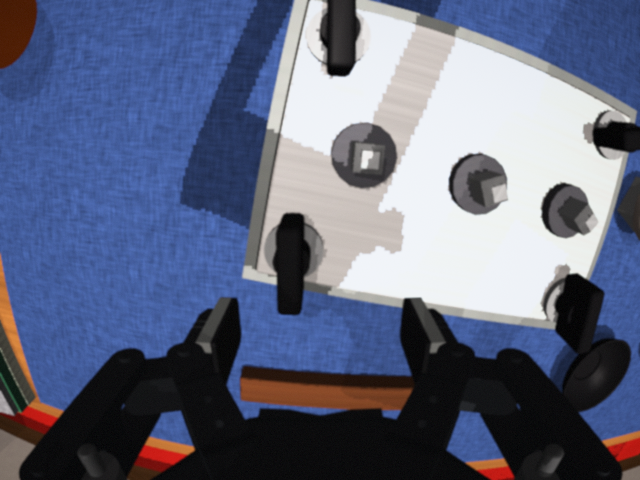

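Emit:
{"method": "send_rows", "body": {"offset": [[0, -1.5, 0.3], [3.2, 0, 0], [3.2, 0, 0], [0, 0, 0], [0, 0, 0]], "dr": [[0, 0, 0], [0, 0, 0], [0, 0, 0], [0, 0, 0], [0, 0, 0]], "grip": [80, 80, 80, 40, 8]}}

```text
time: 8.85
tool_pos: [624.2, -163.4, 100.3]
tcp_rot: [-28.7, 89.9, -21.9]
ft_force: [0.6, 0.2, 0.7]
finger_gap: 32.7
```

Emit:
{"method": "send_rows", "body": {"offset": [[0, 0, 0], [0, 0, 0], [0, 0, 0]], "dr": [[0, 0, 0], [0, 0, 0], [0, 0, 0]], "grip": [8, 8, 8]}}

```text
time: 9.22
tool_pos: [625.1, -164.8, 101.5]
tcp_rot: [-38.6, 89.7, -31.9]
ft_force: [-0.4, -5.0, 6.7]
finger_gap: 12.6
```

```bash
python3 - <<'E'
from h import *
go([623,-163.5,160],16)
s=snapshot("wrist"); cv2.imwrite("pics/f2.png",s["pixels"][:,:,::-1])
E
```

```text
t 9.22 tcp [ 625.1 -164.8  101.5] yaw 96.7 q [ -19.   19.   85.   -0.   75. -116.] F [-0.4 -5.   6.7] Tq [-0.76  0.02 -0.12] gap 12.6
 off(cur axes) [-5.86  0.14 -0.17]  off(after turn) [-5.85 -0.17 -0.18]  turn [80.7  0.3 -0. ]
```

View pics/f2.png

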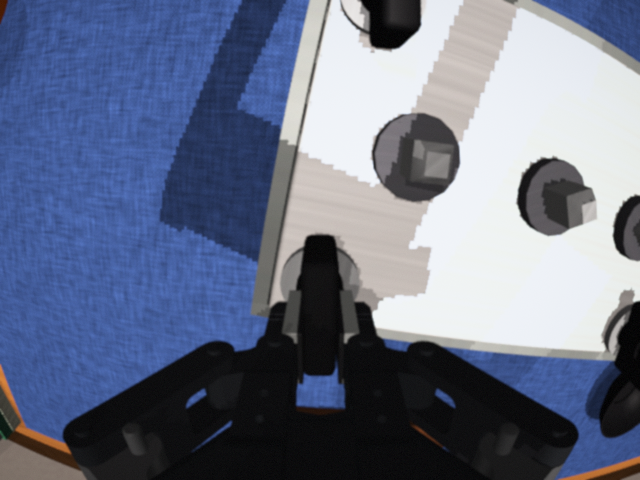

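Gripped knob 3 (bar at (320,300) between the pads). Turn 80°.

Emit:
{"method": "send_rows", "body": {"offset": [[0.05, 0, 0], [0.05, 0, 0], [0.06, 0, 0], [0.06, 0, 0], [0.06, 0, 0]], "dr": [[10, 0, 0], [10, 0, 0], [10, 0, 0], [10, 0, 0], [10, 0, 0]], "grip": [8, 8, 8, 8, 8]}}

```text
time: 9.9
tool_pos: [624.5, -167.3, 98.8]
tcp_rot: [-18.5, 89.6, -62.2]
ft_force: [-5.0, -15.9, 7.8]
finger_gap: 12.5
```

Emit:
{"method": "send_rows", "body": {"offset": [[0.06, 0, 0], [0.06, 0, 0], [0.06, 0, 0], [0, 0, 0], [0, 0, 0]], "dr": [[10, 0, 0], [10, 0, 0], [10.3, 0, 0], [0, 0, 0], [0, 0, 0]], "grip": [8, 8, 8, 8, 8]}}

```text
time: 10.52
tool_pos: [623.2, -168.3, 97.1]
tcp_rot: [-9.6, 89.6, -83.3]
ft_force: [-9.9, -17.5, 11.9]
finger_gap: 12.6
```

Emit:
{"method": "send_rows", "body": {"offset": [[0, 0, 0], [0, 0, 0], [-3, 0, 0], [-4, 0, 0]], "dr": [[0, 0, 0], [0, 0, 0], [0, 0, 0], [0, 0, 0]], "grip": [70, 70, 70, 80]}}

```text
time: 11.02
tool_pos: [622.5, -162.1, 163.1]
tcp_rot: [-135.7, 89.8, 150.8]
ft_force: [1.5, -0.1, 0.2]
finger_gap: 68.1
```

```bash
python3 - <<'E'
from h import *
go([487.5,-151,160],98)
s=snapshot("wrist"); cv2.imwrite("pics/f3.png",s["pixels"][:,:,::-1])
E
```

```text
t 11.03 tcp [ 622.5 -162.1  163.1] yaw 16.5 q [-19.  16.  82.   0.  82. -36.] F [ 1.5 -0.1  0.2] Tq [ 0.01 -0.05  0.  ] gap 68.1
 off(cur axes) [  0.36 -12.63  -4.88]  off(after turn) [  0.31   2.97 -13.21]  turn [-81.5  -0.2   0. ]
```

View pics/f3.png

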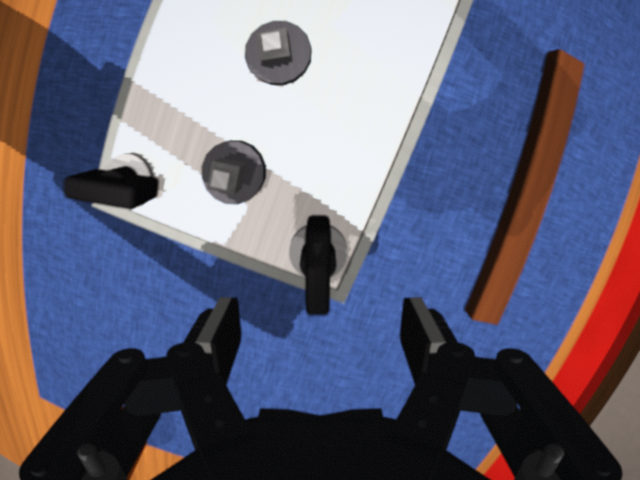

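Emit:
{"method": "send_rows", "body": {"offset": [[0, 0, 0], [0, 0, 0], [0, 0, 0], [0, 0, 0], [0, 0, 0]], "dr": [[-10.2, 0, 0], [-10.2, 0, 0], [-10.2, 0, 0], [-10.2, 0, 0], [-10.2, 0, 0]], "grip": [80, 80, 80, 80, 80]}}

```text
time: 11.7
tool_pos: [623.6, -162.5, 163.8]
tcp_rot: [120.9, 90.0, 98.7]
ft_force: [0.2, 0.4, 0.3]
finger_gap: 67.9
```

Emit:
{"method": "send_rows", "body": {"offset": [[0, 0, 0], [0, 0, 0], [0, 0, 0], [0, 1.0, -4.4], [0, 1.0, -4.4]], "dr": [[-10.2, 0, 0], [-10.2, 0, 0], [-10, 0, 0], [0, 0, 0], [0, 0, 0]], "grip": [80, 80, 80, 80, 80]}}

```text
time: 12.32
tool_pos: [532.7, -154.5, 163.4]
tcp_rot: [118.4, 89.9, 126.3]
ft_force: [-0.3, 0.0, 1.4]
finger_gap: 68.3
```

Emit:
{"method": "send_rows", "body": {"offset": [[0, 1.0, -4.4], [0, 0, 0], [0, 0, 0]], "dr": [[0, 0, 0], [0, 0, 0], [0, 0, 0]], "grip": [80, 80, 80]}}

```text
time: 12.7
tool_pos: [489.4, -151.3, 164.6]
tcp_rot: [-14.9, 89.9, -7.1]
ft_force: [-0.1, -0.4, 0.4]
finger_gap: 68.1
```

```bash
python3 - <<'E'
from h import *
go([487.5,-152,160],98)
s=snapshot("wrist"); cv2.imwrite("pics/g1.png",s["pixels"][:,:,::-1])
E
```

```text
t 12.7 tcp [ 489.4 -151.3  164.6] yaw 97.8 q [ -23.   -4.  104.    0.   80. -121.] F [-0.1 -0.4  0.4] Tq [-0.    0.01  0.01] gap 68.1
 off(cur axes) [ 0.46 -0.04 -0.19]  off(after turn) [ 0.46 -0.04 -0.19]  turn [-0.2  0.1  0. ]
```

View pics/g1.png

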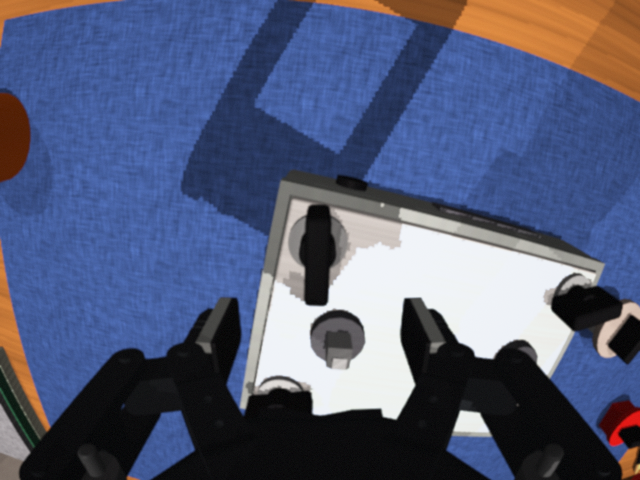

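Emit:
{"method": "send_rows", "body": {"offset": [[3.3, -0.1, -0.2], [3.4, 0, 0], [0, 0, 0], [0, 0, 0], [0, 0, 0]], "dr": [[0, 0, 0], [0, 0, 0], [0, 0, 0], [0, 0, 0], [0, 0, 0]], "grip": [80, 80, 40, 8, 8]}}

```text
time: 13.38
tool_pos: [488.3, -153.3, 99.1]
tcp_rot: [-30.6, 89.8, -22.8]
ft_force: [-0.2, -0.4, 2.7]
finger_gap: 13.8
```

Emit:
{"method": "send_rows", "body": {"offset": [[0, 0, 0], [0, 0, 0]], "dr": [[0, 0, 0], [0, 0, 0]], "grip": [8, 8]}}

```text
time: 13.62
tool_pos: [488.3, -153.3, 99.2]
tcp_rot: [-28.1, 89.8, -20.3]
ft_force: [0.4, -0.2, 6.8]
finger_gap: 12.7
```

Emit:
{"method": "send_rows", "body": {"offset": [[0.05, 0, 0], [0.05, 0, 0], [0.06, 0, 0], [0.06, 0, 0], [0.06, 0, 0]], "dr": [[10, 0, 0], [10, 0, 0], [10, 0, 0], [10, 0, 0], [10, 0, 0]], "grip": [8, 8, 8, 8, 8]}}

```text
time: 14.25
tool_pos: [487.9, -154.8, 96.4]
tcp_rot: [-12.5, 89.7, -55.0]
ft_force: [-2.4, -8.3, 6.5]
finger_gap: 13.0
```

```bash
python3 - <<'E'
from h import *
go([487.5,-152,160],16)
s=snapshot("wrist"); cv2.imwrite("pics/g2.png",s["pixels"][:,:,::-1])
E
```

```text
t 14.25 tcp [ 487.9 -154.8   96.4] yaw 47.5 q [-23.  -0. 108.  -0.  72. -71.] F [-2.4 -8.3  6.5] Tq [-1.29  0.6   0.1 ] gap 13.0
 off(cur axes) [-6.36  0.17 -0.19]  off(after turn) [-6.36  0.04 -0.28]  turn [31.5  0.3 -0. ]
```

View pics/g2.png

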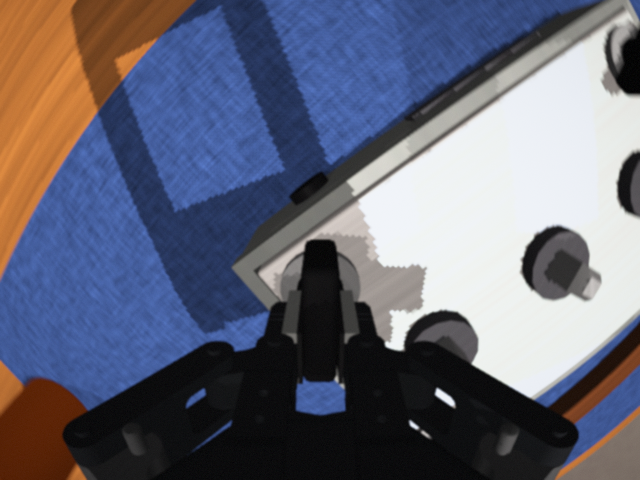

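Emit:
{"method": "send_rows", "body": {"offset": [[0.06, 0, 0], [0.06, 0, 0], [0.06, 0, 0], [0, 0, 0], [0, 0, 0]], "dr": [[10.4, 0, 0], [10.4, 0, 0], [10.4, 0, 0], [0, 0, 0], [0, 0, 0]], "grip": [8, 8, 8, 8, 8]}}

```text
time: 14.92
tool_pos: [487.0, -155.3, 94.7]
tcp_rot: [-4.0, 89.7, -77.4]
ft_force: [-7.4, -9.0, 9.3]
finger_gap: 12.5
```

Emit:
{"method": "send_rows", "body": {"offset": [[0, 0, 0], [0, 0, 0], [-3, 0, 0], [-4, 0, 0]], "dr": [[0, 0, 0], [0, 0, 0], [0, 0, 0], [0, 0, 0]], "grip": [70, 70, 70, 80]}}

```text
time: 15.42
tool_pos: [485.7, -152.0, 161.8]
tcp_rot: [-135.5, 89.8, 151.1]
ft_force: [1.3, -0.3, -0.3]
finger_gap: 68.3
```

Emit:
{"method": "send_rows", "body": {"offset": [[0, 0, 0], [0, 0, 0], [0, 0, 0], [0, 0, 0], [0, 0, 0]], "dr": [[-10.4, 0, 0], [-10.4, 0, 0], [-10.4, 0, 0], [-10.4, 0, 0], [-10.4, 0, 0]], "grip": [80, 80, 80, 80, 80]}}

```text
time: 16.05
tool_pos: [486.8, -152.4, 162.4]
tcp_rot: [129.5, 90.0, 108.5]
ft_force: [-0.8, -0.8, 0.0]
finger_gap: 68.4
```

Emit:
{"method": "send_rows", "body": {"offset": [[0, 0, 0], [0, 0, 0], [0, 0, 0]], "dr": [[-10.4, 0, 0], [-10.4, 0, 0], [-10.4, 0, 0]], "grip": [80, 80, 80]}}

```text
time: 16.42
tool_pos: [486.8, -152.4, 162.3]
tcp_rot: [100.7, 90.0, 110.8]
ft_force: [-0.3, 0.2, 0.0]
finger_gap: 68.1
```

```bash
python3 - <<'E'
from h import *
go([643,49,162],100)
E
```

```text
t 16.43 tcp [ 486.8 -152.4  162.3] yaw 100.2 q [ -23.   -4.  104.    0.   80. -123.] F [-0.3  0.2  0. ] Tq [-0.04 -0.05  0.01] gap 68.1
 off(cur axes) [ 0.04 17.06 18.93]  off(after turn) [ 0.03 17.12 18.88]  turn [ 0.2 -0.  -0. ]
```

Emit:
{"method": "send_rows", "body": {"offset": [[0, 3.4, 3.8], [0, 3.4, 3.8], [0, 3.4, 3.8], [0, 3.4, 3.8], [0, 3.5, 3.7]], "dr": [[0, 0, 0], [0, 0, 0], [0, 0, 0], [0, 0, 0], [0, 0, 0]], "grip": [80, 80, 80, 80, 80]}}

```text
time: 17.05
tool_pos: [644.7, 49.7, 162.3]
tcp_rot: [114.6, 90.0, 124.4]
ft_force: [-0.1, -1.7, -0.1]
finger_gap: 68.3
```

Emit:
{"method": "send_rows", "body": {"offset": [[0, 0, 0], [0, 0, 0]], "dr": [[0, 0, 0], [0, 0, 0]], "grip": [80, 80]}}

```text
time: 17.3
tool_pos: [643.5, 48.1, 161.9]
tcp_rot: [-178.0, 89.9, -168.1]
ft_force: [-0.8, -0.4, 0.1]
finger_gap: 67.8
```

```bash
python3 - <<'E'
from h import *
go([643,49,160],100)
s=snapshot("wrist"); cv2.imwrite("pics/i1.png",s["pixels"][:,:,::-1])
E
```

```text
t 17.3 tcp [643.5  48.1 161.9] yaw 99.9 q [  -0.   17.   82.   -0.   81. -100.] F [-0.8 -0.4  0.1] Tq [ 0.02 -0.01  0.05] gap 67.8
 off(cur axes) [ 0.19  0.1  -0.03]  off(after turn) [ 0.19  0.1  -0.03]  turn [-0.1 -0.1  0. ]
```

View pics/i1.png

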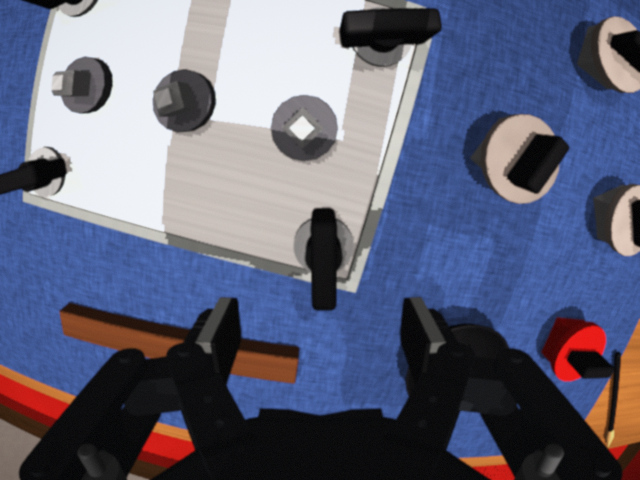

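Emit:
{"method": "send_rows", "body": {"offset": [[3.2, 0.1, 0], [3.3, 0, 0], [0, 0, 0], [0, 0, 0], [0, 0, 0]], "dr": [[0, 0, 0], [0, 0, 0], [0, 0, 0], [0, 0, 0], [0, 0, 0]], "grip": [80, 80, 40, 8, 8]}}

```text
time: 17.98
tool_pos: [645.1, 49.1, 100.0]
tcp_rot: [5.7, 89.8, 15.5]
ft_force: [-2.0, 19.1, 8.7]
finger_gap: 14.1
```

Emit:
{"method": "send_rows", "body": {"offset": [[0, 0, 0], [0, 0, 0]], "dr": [[0, 0, 0], [0, 0, 0]], "grip": [8, 8]}}

```text
time: 18.23
tool_pos: [645.0, 49.8, 100.2]
tcp_rot: [8.0, 89.8, 17.9]
ft_force: [-2.7, 3.6, 6.9]
finger_gap: 12.8
```

Emit:
{"method": "send_rows", "body": {"offset": [[0.05, 0, 0], [0.05, 0, 0], [0.06, 0, 0], [0.06, 0, 0], [0.06, 0, 0]], "dr": [[10, 0, 0], [10, 0, 0], [10, 0, 0], [10, 0, 0], [10, 0, 0]], "grip": [8, 8, 8, 8, 8]}}

```text
time: 18.85
tool_pos: [644.0, 46.9, 97.4]
tcp_rot: [-34.4, 89.8, -75.0]
ft_force: [-8.7, -8.3, 12.2]
finger_gap: 12.3
```

Emit:
{"method": "send_rows", "body": {"offset": [[0.06, 0, 0], [0.06, 0, 0], [0.06, 0, 0], [0, 0, 0], [0, 0, 0]], "dr": [[10.6, 0, 0], [10.6, 0, 0], [10.6, 0, 0], [0, 0, 0], [0, 0, 0]], "grip": [8, 8, 8, 8, 8]}}

```text
time: 19.48
tool_pos: [642.4, 45.9, 95.5]
tcp_rot: [-53.4, 89.7, -125.4]
ft_force: [-17.7, -10.7, 18.0]
finger_gap: 12.7
```

```bash
python3 - <<'E'
from h import *
go([643,49,160],16)
s=snapshot("wrist"); cv2.imwrite("pics/i2.png",s["pixels"][:,:,::-1])
E
```

```text
t 19.48 tcp [642.4  45.9  95.5] yaw 17.9 q [ -0.  20.  85.  -0.  75. -18.] F [-17.7 -10.7  18. ] Tq [-2.05  3.32 -0.06] gap 12.7
 off(cur axes) [-6.45  0.13 -0.25]  off(after turn) [-6.45  0.15 -0.28]  turn [1.9 0.2 0.2]
```

View pics/i2.png

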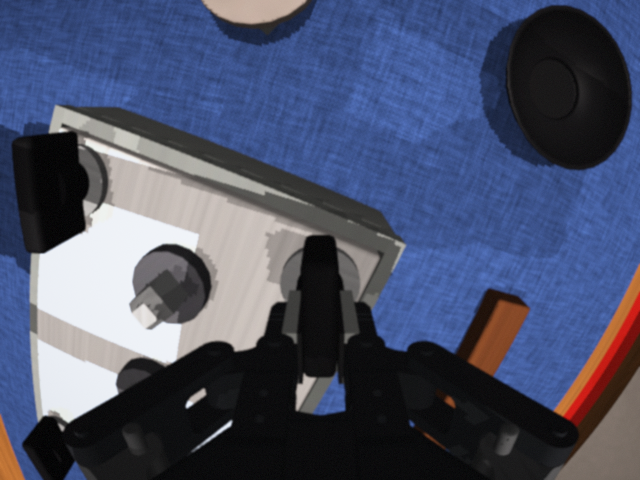

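Emit:
{"method": "send_rows", "body": {"offset": [[0.06, 0, 0], [0.06, 0, 0], [0.06, 0, 0], [0.05, 0, 0], [0.06, 0, 0]], "dr": [[10.3, 0, 0], [10.3, 0, 0], [10.3, 0, 0], [10.3, 0, 0], [10.3, 0, 0]], "grip": [8, 8, 8, 8, 8]}}

```text
time: 20.15
tool_pos: [639.9, 46.7, 92.6]
tcp_rot: [-34.5, 89.5, -158.3]
ft_force: [-32.1, -7.5, 27.9]
finger_gap: 13.0
```

Emit:
{"method": "send_rows", "body": {"offset": [[0.06, 0, 0], [0.06, 0, 0], [0, 0, 0], [0, 0, 0]], "dr": [[10.3, 0, 0], [10.3, 0, 0], [0, 0, 0], [0, 0, 0]], "grip": [8, 8, 8, 8]}}

```text
time: 20.65
tool_pos: [639.1, 47.7, 91.4]
tcp_rot: [-24.0, 89.4, -168.1]
ft_force: [-35.0, -5.8, 30.1]
finger_gap: 12.7
```

```bash
python3 - <<'E'
from h import *
go([643,49,160],-58)
s=snapshot("wrist"); cv2.imwrite("pics/i3.png",s["pixels"][:,:,::-1])
E
```

```text
t 20.65 tcp [639.1  47.7  91.4] yaw -54.1 q [-0. 20. 86. -0. 75. 54.] F [-35.   -5.8  30.1] Tq [-0.94  6.29 -0.06] gap 12.7
 off(cur axes) [-6.87  0.09 -0.33]  off(after turn) [-6.86  0.09 -0.4 ]  turn [3.9 0.5 0.2]
```

View pics/i3.png

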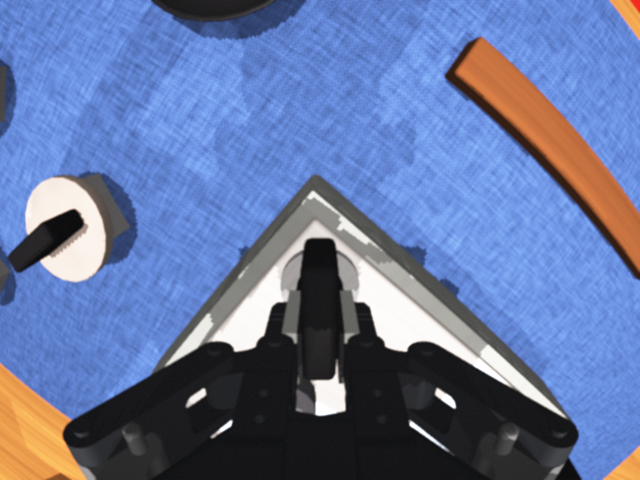

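Emit:
{"method": "send_rows", "body": {"offset": [[0, 0, -0.2], [0, 0, 0], [0, 0, 0]], "dr": [[4, 0, 0], [0, 0, 0], [0, 0, 0]], "grip": [8, 8, 8]}}

```text
time: 21.08
tool_pos: [639.6, 48.2, 91.0]
tcp_rot: [-18.3, 89.2, -166.4]
ft_force: [-39.0, -8.6, 31.9]
finger_gap: 12.9
```

```bash
python3 - <<'E'
from h import *
go([643,49,160],-58)
E
```

```text
t 21.07 tcp [639.6  48.2  91. ] yaw -58.1 q [-0. 20. 85. -0. 75. 58.] F [-39.   -8.6  31.9] Tq [-1.38  6.99 -0.06] gap 12.9
 off(cur axes) [-6.91  0.08 -0.24]  off(after turn) [-6.9   0.11 -0.33]  turn [-0.1  0.7  0.2]
```

Emit:
{"method": "send_rows", "body": {"offset": [[0, 0, 0], [0, 0, 0], [-3, 0, 0], [-4, 0, 0], [0, 0, 0]], "dr": [[0, 0, 0], [0, 0, 0], [0, 0, 0], [0, 0, 0], [-10, 0, 0]], "grip": [70, 70, 70, 80, 80]}}

```text
time: 21.7
tool_pos: [648.7, 50.1, 164.4]
tcp_rot: [137.7, 89.5, -0.2]
ft_force: [0.3, 0.4, -0.2]
finger_gap: 68.3
```

Emit:
{"method": "send_rows", "body": {"offset": [[0, 0, 0], [0, 0, 0], [0, 0, 0], [0, 0, 0], [0, 0, 0]], "dr": [[-10, 0, 0], [-10, 0, 0], [-10, 0, 0], [-10, 0, 0], [-10, 0, 0]], "grip": [80, 80, 80, 80, 80]}}

```text
time: 22.32
tool_pos: [645.9, 50.2, 159.2]
tcp_rot: [86.4, 89.9, -1.4]
ft_force: [0.3, 0.3, -0.2]
finger_gap: 68.5
```

```bash
python3 - <<'E'
from h import *
go([487,-153.5,160],16.3)
E
```

```text
t 22.32 tcp [645.9  50.2 159.2] yaw 2.2 q [-0. 17. 82. -0. 81. -2.] F [ 0.3  0.3 -0.2] Tq [ 0.01 -0.01  0.02] gap 68.5
 off(cur axes) [ -0.1  -16.68  19.73]  off(after turn) [ -0.08 -20.97  15.09]  turn [-14.1   0.   -0.1]
```

Emit:
{"method": "send_rows", "body": {"offset": [[0, 0, 0], [0, 0, 0], [0, -4.2, 3.0], [0, -4.2, 3.0], [0, -4.2, 3.0]], "dr": [[-7, 0, 0], [-7.1, 0, 0], [0, 0, 0], [0, 0, 0], [0, 0, 0]], "grip": [80, 80, 80, 80, 80]}}

```text
time: 22.95
tool_pos: [548.7, -72.3, 159.2]
tcp_rot: [52.7, 89.9, -21.2]
ft_force: [0.5, 0.1, 1.3]
finger_gap: 68.3
```

Emit:
{"method": "send_rows", "body": {"offset": [[0, -4.2, 3.0], [0, -4.2, 3.1], [0, 0, 0], [0, 0, 0]], "dr": [[0, 0, 0], [0, 0, 0], [0, 0, 0], [0, 0, 0]], "grip": [80, 80, 80, 80]}}

```text
time: 23.45
tool_pos: [485.7, -153.1, 159.4]
tcp_rot: [66.5, 89.9, -7.5]
ft_force: [0.1, -0.5, -0.5]
finger_gap: 68.1
```

```bash
python3 - <<'E'
from h import *
go([487,-153.5,92],16.3)
s=snapshot("wrist"); cv2.imwrite("pics/j1.png",s["pixels"][:,:,::-1])
E
```

```text
t 23.45 tcp [ 485.7 -153.1  159.4] yaw 16.0 q [-23.  -4. 105.   0.  79. -39.] F [ 0.1 -0.5 -0.5] Tq [-0.03  0.    0.03] gap 68.1
 off(cur axes) [6.74 0.1  0.07]  off(after turn) [6.74 0.11 0.07]  turn [-0.3  0.  -0.1]
```

View pics/j1.png

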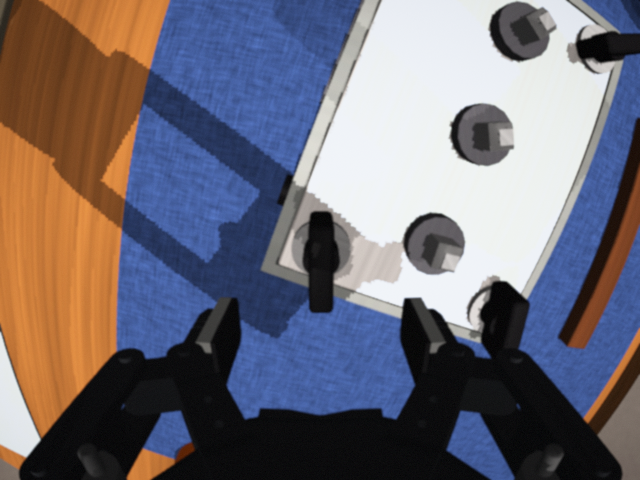

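Emit:
{"method": "send_rows", "body": {"offset": [[3.3, 0, 0.1], [3.3, 0, 0], [0, 0, 0], [0, 0, 0], [0, 0, 0]], "dr": [[0, 0, 0], [0, 0, 0], [0, 0, 0], [0, 0, 0], [0, 0, 0]], "grip": [80, 80, 40, 8, 8]}}

```text
time: 24.12
tool_pos: [486.8, -154.2, 94.7]
tcp_rot: [49.5, 89.8, -24.4]
ft_force: [-3.7, 0.5, 3.6]
finger_gap: 13.9
```

Emit:
{"method": "send_rows", "body": {"offset": [[0, 0, 0], [0, 0, 0]], "dr": [[0, 0, 0], [0, 0, 0]], "grip": [8, 8]}}

```text
time: 24.38
tool_pos: [486.6, -154.3, 94.8]
tcp_rot: [56.1, 89.8, -17.9]
ft_force: [-1.5, 1.5, 6.1]
finger_gap: 13.1
```

Emit:
{"method": "send_rows", "body": {"offset": [[0.05, 0, 0], [0.05, 0, 0], [0.06, 0, 0], [0.05, 0, 0], [0.05, 0, 0]], "dr": [[10.5, 0, 0], [10.5, 0, 0], [10.5, 0, 0], [10.5, 0, 0], [10.5, 0, 0]], "grip": [8, 8, 8, 8, 8]}}

```text
time: 25.0
tool_pos: [486.0, -154.3, 92.0]
tcp_rot: [94.5, 89.9, -32.4]
ft_force: [-5.0, 1.0, 7.2]
finger_gap: 12.6
```

Emit:
{"method": "send_rows", "body": {"offset": [[0.05, 0, 0], [0.05, 0, 0], [0, 0, 0], [0, 0, 0]], "dr": [[10.5, 0, 0], [10.5, 0, 0], [0, 0, 0], [0, 0, 0]], "grip": [8, 8, 8, 8]}}

```text
time: 25.5
tool_pos: [485.7, -154.1, 90.8]
tcp_rot: [117.7, 89.9, -29.8]
ft_force: [-4.7, 1.7, 8.7]
finger_gap: 12.7
```

```bash
python3 - <<'E'
from h import *
go([487,-153.5,160],-58)
s=snapshot("wrist"); cv2.imwrite("pics/j2.png",s["pixels"][:,:,::-1])
E
```

```text
t 25.5 tcp [ 485.7 -154.1   90.8] yaw -57.5 q [-23.   0. 108.  -0.  72.  34.] F [-4.7  1.7  8.7] Tq [ 0.32  0.86 -0.08] gap 12.7
 off(cur axes) [-6.92  0.02 -0.14]  off(after turn) [-6.92  0.01 -0.14]  turn [ 0.5 -0.  -0. ]
```

View pics/j2.png

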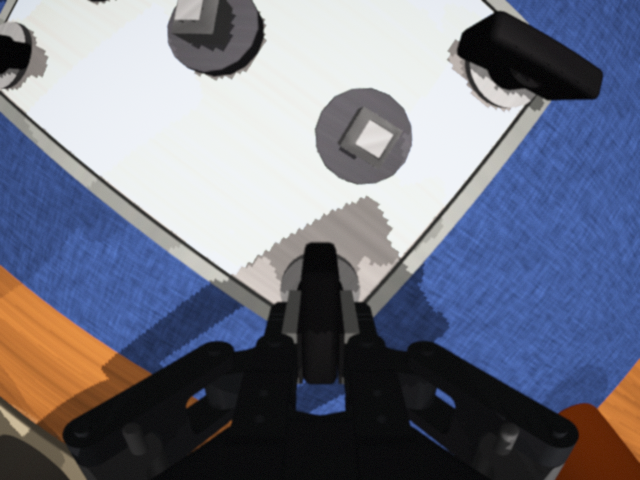

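Emit:
{"method": "send_rows", "body": {"offset": [[0, 0, 0], [0, 0, 0], [-3, 0, 0], [-4, 0, 0], [0, 0, 0]], "dr": [[0, 0, 0], [0, 0, 0], [0, 0, 0], [0, 0, 0], [-10, 0, 0]], "grip": [70, 70, 70, 80, 80]}}

```text
time: 26.18
tool_pos: [487.9, -155.0, 163.5]
tcp_rot: [113.9, 89.6, -23.4]
ft_force: [1.1, 0.7, 0.0]
finger_gap: 68.2
```

Emit:
{"method": "send_rows", "body": {"offset": [[0, 0, 0], [0, 0, 0], [0, 0, 0], [0, 0, 0], [0, 0, 0]], "dr": [[-10.6, 0, 0], [-10.6, 0, 0], [-10.6, 0, 0], [-10.6, 0, 0], [-10.6, 0, 0]], "grip": [80, 80, 80, 80, 80]}}

```text
time: 26.8
tool_pos: [485.5, -154.0, 159.2]
tcp_rot: [61.1, 90.0, -23.0]
ft_force: [0.0, 0.3, 0.1]
finger_gap: 68.5
```

Emit:
{"method": "send_rows", "body": {"offset": [[0, 0, 0]], "dr": [[-10.6, 0, 0]], "grip": [80]}}

```text
time: 26.92
tool_pos: [485.5, -154.0, 159.2]
tcp_rot: [50.9, 90.0, -22.7]
ft_force: [0.1, 0.4, -0.3]
finger_gap: 68.3
```

```bash
python3 - <<'E'
from h import *
go([505.5,60.5,160],16.7)
E
```

```text
t 26.93 tcp [ 485.5 -154.   159.2] yaw 16.5 q [-23.  -4. 105.   0.  79. -40.] F [ 0.1  0.4 -0.3] Tq [ 0.04 -0.    0.06] gap 68.3
 off(cur axes) [ -0.08   7.99 -20.  ]  off(after turn) [ -0.08   8.08 -19.97]  turn [-0.2  0.  -0. ]
```

Emit:
{"method": "send_rows", "body": {"offset": [[0, 2.0, -5.0], [0, 2.0, -5.0], [0, 2.0, -5.0], [0, 2.0, -5.0], [0, 0, 0]], "dr": [[0, 0, 0], [0, 0, 0], [0, 0, 0], [0, 0, 0], [0, 0, 0]], "grip": [80, 80, 80, 80, 80]}}

```text
time: 27.55
tool_pos: [506.8, 63.8, 159.3]
tcp_rot: [138.8, 89.9, 65.2]
ft_force: [-0.5, -0.8, 0.2]
finger_gap: 68.3
```

Emit:
{"method": "send_rows", "body": {"offset": [[0, 0, 0]], "dr": [[0, 0, 0]], "grip": [80]}}

```text
time: 27.68
tool_pos: [506.8, 60.2, 159.2]
tcp_rot: [-18.6, 90.0, -92.5]
ft_force: [-0.3, -0.5, 0.5]
finger_gap: 68.2
```

```bash
python3 - <<'E'
from h import *
go([505.5,60.5,92],16.7)
s=snapshot("wrist"); cv2.imwrite("pics/k1.png",s["pixels"][:,:,::-1])
E
```

```text
t 27.68 tcp [506.8  60.2 159.2] yaw 16.2 q [  1.  -4. 104.  -0.  79. -15.] F [-0.3 -0.5  0.5] Tq [-0.   -0.03  0.02] gap 68.2
 off(cur axes) [ 6.72 -0.11 -0.07]  off(after turn) [ 6.72 -0.11 -0.06]  turn [-0.5  0.   0. ]
```

View pics/k1.png

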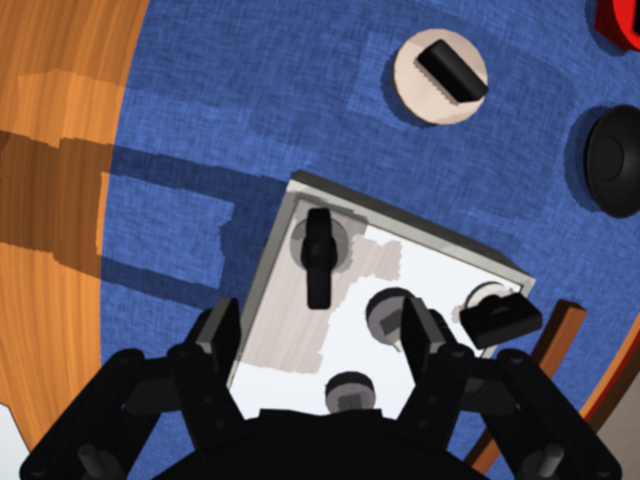

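Emit:
{"method": "send_rows", "body": {"offset": [[3.3, -0.1, -0.1], [3.3, 0, 0], [0, 0, 0], [0, 0, 0], [0, 0, 0]], "dr": [[0, 0, 0], [0, 0, 0], [0, 0, 0], [0, 0, 0], [0, 0, 0]], "grip": [80, 80, 40, 8, 8]}}

```text
time: 28.35
tool_pos: [506.7, 60.6, 95.1]
tcp_rot: [70.3, 89.9, -3.7]
ft_force: [-16.3, -5.0, 9.2]
finger_gap: 13.6
```

Emit:
{"method": "send_rows", "body": {"offset": [[0, 0, 0], [0, 0, 0]], "dr": [[0, 0, 0], [0, 0, 0]], "grip": [8, 8]}}

```text
time: 28.6
tool_pos: [506.2, 60.5, 95.3]
tcp_rot: [39.6, 89.9, -34.3]
ft_force: [-5.4, -3.6, 7.9]
finger_gap: 12.8
```

Emit:
{"method": "send_rows", "body": {"offset": [[0.05, 0, 0], [0.05, 0, 0], [0.06, 0, 0], [0.05, 0, 0], [0.05, 0, 0]], "dr": [[10.5, 0, 0], [10.5, 0, 0], [10.5, 0, 0], [10.5, 0, 0], [10.5, 0, 0]], "grip": [8, 8, 8, 8, 8]}}

```text
time: 29.22
tool_pos: [505.2, 60.5, 92.4]
tcp_rot: [3.8, 89.9, -122.9]
ft_force: [-9.7, -2.7, 9.7]
finger_gap: 12.6
```

Emit:
{"method": "send_rows", "body": {"offset": [[0.05, 0, 0], [0.05, 0, 0], [0, 0, 0], [0, 0, 0]], "dr": [[10.5, 0, 0], [10.5, 0, 0], [0, 0, 0], [0, 0, 0]], "grip": [8, 8, 8, 8]}}

```text
time: 29.72
tool_pos: [504.8, 60.8, 91.3]
tcp_rot: [-8.8, 89.9, -156.2]
ft_force: [-10.9, -1.9, 10.5]
finger_gap: 12.5
```

```bash
python3 - <<'E'
from h import *
go([506,60.5,160],-58)
s=snapshot("wrist"); cv2.imwrite("pics/k2.png",s["pixels"][:,:,::-1])
E
```

```text
t 29.73 tcp [504.8  60.8  91.3] yaw -57.4 q [  1.  -0. 108.  -0.  72.  59.] F [-10.9  -1.9  10.5] Tq [-0.5   1.95 -0.17] gap 12.5
 off(cur axes) [-6.88  0.08 -0.07]  off(after turn) [-6.87  0.08 -0.09]  turn [0.6 0.1 0. ]
```

View pics/k2.png

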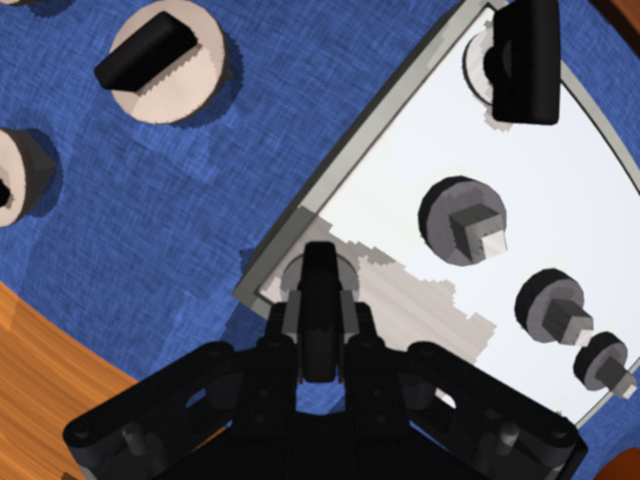

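Knob 1 home. Now knob 3.

Emit:
{"method": "send_rows", "body": {"offset": [[0, 0, 0], [0, 0, 0], [-3, 0, 0], [-4, 0, 0], [0, 0, 0]], "dr": [[0, 0, 0], [0, 0, 0], [0, 0, 0], [0, 0, 0], [-10, 0, 0]], "grip": [70, 70, 70, 80, 80]}}

```text
time: 30.4
tool_pos: [508.6, 61.2, 164.3]
tcp_rot: [138.5, 89.5, 1.3]
ft_force: [-0.0, 0.3, 0.3]
finger_gap: 68.2
```

Emit:
{"method": "send_rows", "body": {"offset": [[0, 0, 0], [0, 0, 0], [0, 0, 0], [0, 0, 0], [0, 0, 0]], "dr": [[-10.6, 0, 0], [-10.6, 0, 0], [-10.6, 0, 0], [-10.6, 0, 0], [-10.6, 0, 0]], "grip": [80, 80, 80, 80, 80]}}

```text
time: 31.02
tool_pos: [506.0, 61.1, 160.0]
tcp_rot: [86.8, 89.9, 2.8]
ft_force: [-0.3, 0.4, -0.6]
finger_gap: 68.5
```

Emit:
{"method": "send_rows", "body": {"offset": [[0, 0, 0]], "dr": [[-10.6, 0, 0]], "grip": [80]}}

```text
time: 31.15
tool_pos: [505.9, 61.1, 160.0]
tcp_rot: [75.6, 89.9, 2.1]
ft_force: [1.1, 0.3, -0.3]
finger_gap: 68.1
```

```bash
python3 - <<'E'
from h import *
go([622,-165,160],16.5)
E
```

```text
t 31.15 tcp [505.9  61.1 160. ] yaw 16.6 q [  1.  -4. 105.   0.  79. -15.] F [ 1.1  0.3 -0.3] Tq [ 0.01 -0.01 -0.01] gap 68.1
 off(cur axes) [1.000e-02 4.680e+00 2.498e+01]  off(after turn) [ 0.    4.71 24.98]  turn [ 0.1  0.  -0.1]
```

Emit:
{"method": "send_rows", "body": {"offset": [[0, 1.0, 5.0], [0, 1.0, 5.0], [0, 0.9, 5.0], [0, 0.9, 5.0], [0, 0.9, 5.0]], "dr": [[0, 0, 0], [0, 0, 0], [0, 0, 0], [0, 0, 0], [0, 0, 0]], "grip": [80, 80, 80, 80, 80]}}

```text
time: 31.78
tool_pos: [621.4, -167.5, 160.0]
tcp_rot: [61.2, 89.9, -12.6]
ft_force: [0.7, 0.0, 0.2]
finger_gap: 68.4
```

Emit:
{"method": "send_rows", "body": {"offset": [[0, 0, 0], [0, 0, 0]], "dr": [[0, 0, 0], [0, 0, 0]], "grip": [80, 80]}}

```text
time: 32.02
tool_pos: [620.4, -165.7, 159.4]
tcp_rot: [-170.2, 90.0, 115.9]
ft_force: [0.6, -0.7, 0.0]
finger_gap: 68.0
```

```bash
python3 - <<'E'
from h import *
go([622,-165,92],16.5)
s=snapshot("wrist"); cv2.imwrite("pics/l1.png",s["pixels"][:,:,::-1])
E
```

```text
t 32.02 tcp [ 620.4 -165.7  159.4] yaw 16.2 q [-20.  16.  83.   0.  81. -36.] F [ 0.6 -0.7  0. ] Tq [ 0.01 -0.01 -0.02] gap 68.0
 off(cur axes) [ 6.74  0.18 -0.02]  off(after turn) [ 6.74  0.18 -0.02]  turn [-0.3 -0.   0. ]
```

View pics/l1.png

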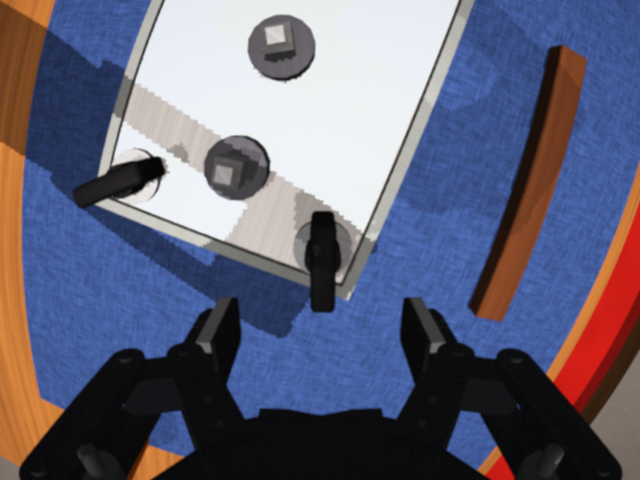

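Emit:
{"method": "send_rows", "body": {"offset": [[3.3, 0.1, 0.0], [3.3, 0, 0], [0, 0, 0], [0, 0, 0], [0, 0, 0]], "dr": [[0, 0, 0], [0, 0, 0], [0, 0, 0], [0, 0, 0], [0, 0, 0]], "grip": [80, 80, 40, 8, 8]}}

```text
time: 32.7
tool_pos: [622.6, -165.7, 96.1]
tcp_rot: [50.9, 89.8, -22.8]
ft_force: [-12.8, -3.3, 8.4]
finger_gap: 13.9
```

Emit:
{"method": "send_rows", "body": {"offset": [[0, 0, 0], [0, 0, 0]], "dr": [[0, 0, 0], [0, 0, 0]], "grip": [8, 8]}}

```text
time: 32.95
tool_pos: [622.2, -165.9, 96.3]
tcp_rot: [50.2, 89.9, -23.6]
ft_force: [-4.9, 0.8, 6.8]
finger_gap: 12.8
```

Emit:
{"method": "send_rows", "body": {"offset": [[0.05, 0, 0], [0.05, 0, 0], [0.06, 0, 0], [0.05, 0, 0], [0.05, 0, 0]], "dr": [[10.5, 0, 0], [10.5, 0, 0], [10.5, 0, 0], [10.5, 0, 0], [10.5, 0, 0]], "grip": [8, 8, 8, 8, 8]}}

```text
time: 33.58
tool_pos: [621.9, -166.0, 93.4]
tcp_rot: [89.2, 89.9, -37.5]
ft_force: [-5.5, -0.7, 6.2]
finger_gap: 13.0
```

Emit:
{"method": "send_rows", "body": {"offset": [[0.05, 0, 0], [0.05, 0, 0], [0, 0, 0], [0, 0, 0]], "dr": [[10.5, 0, 0], [10.5, 0, 0], [0, 0, 0], [0, 0, 0]], "grip": [8, 8, 8, 8]}}

```text
time: 34.08
tool_pos: [621.7, -166.0, 92.3]
tcp_rot: [107.1, 89.9, -40.2]
ft_force: [-6.0, -0.3, 5.1]
finger_gap: 12.8
```

```bash
python3 - <<'E'
from h import *
go([622,-165,160],-58)
s=snapshot("wrist"); cv2.imwrite("pics/l2.png",s["pixels"][:,:,::-1])
E
```

```text
t 34.08 tcp [ 621.7 -166.    92.3] yaw -57.3 q [-19.  20.  86.  -0.  74.  38.] F [-6.  -0.3  5.1] Tq [ 0.04  1.05 -0.17] gap 12.8
 off(cur axes) [-6.77 -0.06 -0.08]  off(after turn) [-6.77 -0.07 -0.07]  turn [ 0.7 -0.  -0.1]
```

View pics/l2.png

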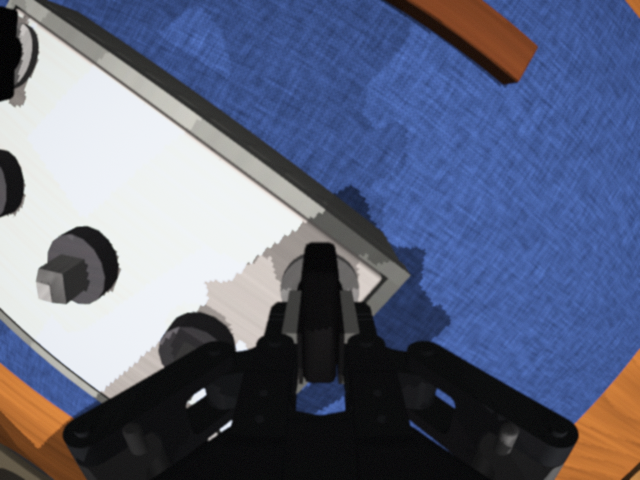

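Emit:
{"method": "send_rows", "body": {"offset": [[0, 0, 0], [0, 0, 0], [-4, 0, 0], [-5, 0, 0], [-5, 0, 0]], "dr": [[0, 0, 0], [0, 0, 0], [0, 0, 0], [-10.6, 0, 0], [-10.6, 0, 0]], "grip": [70, 70, 80, 100, 100]}}

```text
time: 34.75
tool_pos: [621.3, -165.5, 231.6]
tcp_rot: [114.0, 90.0, -11.8]
ft_force: [0.9, 0.0, 0.5]
finger_gap: 85.3
```

Emit:
{"method": "send_rows", "body": {"offset": [[-5, 0, 0], [-3, 0, 0], [0, 0, 0], [0, 0, 0], [0, 0, 0]], "dr": [[-10.6, 0, 0], [-10.6, 0, 0], [-10.6, 0, 0], [-10.6, 0, 0], [-10.6, 0, 0]], "grip": [100, 100, 100, 100, 100]}}

```text
time: 35.38
tool_pos: [621.6, -165.6, 310.4]
tcp_rot: [56.7, 90.0, -16.1]
ft_force: [-0.4, -0.8, -0.2]
finger_gap: 85.4
```

```bash
python3 - <<'E'
from h import *
go([480,150,300],85)
for n in("top","scene"):
    s=snapshot(n); cv2.imwrite(f"pics/m_{n}.png",s["pixels"][:,:,::-1])
E
```

```text
t 35.38 tcp [ 621.6 -165.6  310.4] yaw 17.3 q [-19.  13.  71.   0.  96. -37.] F [-0.4 -0.8 -0.2] Tq [-0.06 -0.03  0.01] gap 85.4
 off(cur axes) [  1.02  -4.16 -34.34]  off(after turn) [  1.04  30.21 -16.86]  turn [-67.7   0.   -0. ]
```

View pics/m_scene.png

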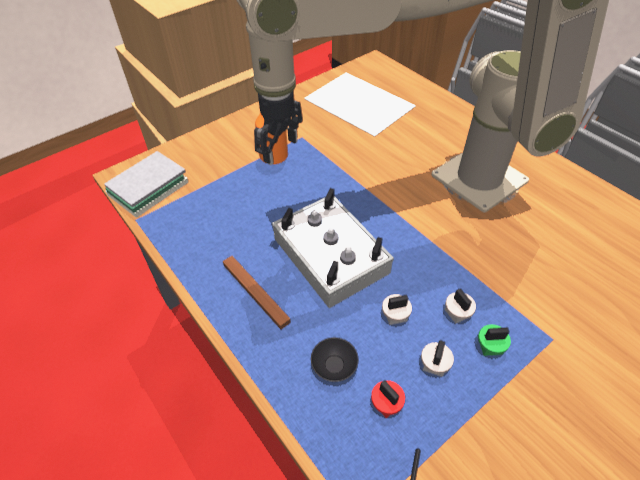

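View pics/m_top.png

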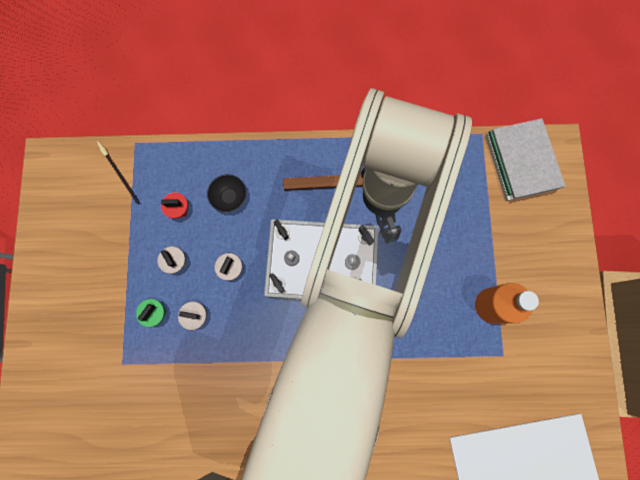

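```bash
python3 - <<'E'
from h import *
go([545,185,220],59)
E
python3 -c "
import cv2
a=cv2.imread('pics/m_scene.png')[180:310,255:405]; cv2.imwrite('pics/m2.png',cv2.resize(a,None,fx=4.5,fy=4.5,interpolation=cv2.INTER_CUBIC))"
```

```text
t 35.48 tcp [ 621.5 -165.6  310.3] yaw 17.1 q [-19.  13.  71.   0.  96. -37.] F [ 0.2  0.  -0.6] Tq [ 0.01 -0.02 -0.04] gap 85.2
 off(cur axes) [  9.02   2.96 -35.76]  off(after turn) [  9.03  26.11 -24.62]  turn [-41.9   0.   -0. ]
```

View pics/m2.png

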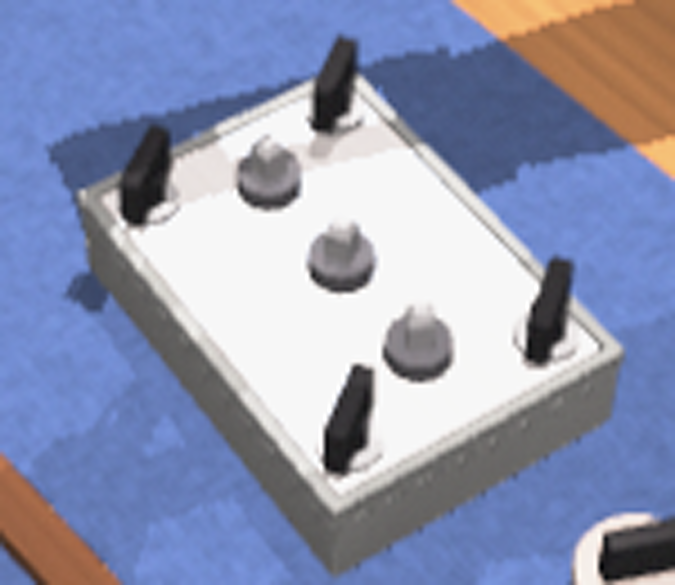

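The cover looks flush, all bars parallel at the same angle. On to head A.

Emit:
{"method": "send_rows", "body": {"offset": [[0, 0, 0], [0, 0, 0], [0, 0, 0], [0, 0, 0], [0, 4.3, -4.1]], "dr": [[-10.5, 0, 0], [-10.5, 0, 0], [-10.5, 0, 0], [-10.5, 0, 0], [0, 0, 0]], "grip": [100, 100, 100, 100, 100]}}

```text
time: 36.1
tool_pos: [608.5, -110.0, 309.2]
tcp_rot: [-95.6, 89.9, -127.0]
ft_force: [0.5, 1.0, 0.6]
finger_gap: 85.2
```

Emit:
{"method": "send_rows", "body": {"offset": [[0, 4.3, -4.1], [0, 4.3, -4.1], [0, 4.3, -4.1], [0, 4.3, -4.1], [0, 4.6, -4.1]], "dr": [[0, 0, 0], [0, 0, 0], [0, 0, 0], [0, 0, 0], [0, 0, 0]], "grip": [100, 100, 100, 100, 100]}}

```text
time: 36.72
tool_pos: [545.0, 186.7, 310.4]
tcp_rot: [45.0, 89.9, 13.6]
ft_force: [0.8, 0.9, -0.5]
finger_gap: 85.5
```

Emit:
{"method": "send_rows", "body": {"offset": [[5, 0, 0], [4, 0, 0], [0, 0, 0], [0, 0, 0]], "dr": [[0, 0, 0], [0, 0, 0], [0, 0, 0], [0, 0, 0]], "grip": [80, 80, 80, 80]}}

```text
time: 37.22
tool_pos: [546.4, 185.0, 222.0]
tcp_rot: [45.2, 89.9, 14.0]
ft_force: [-0.1, 0.8, -0.0]
finger_gap: 68.4
```

```bash
python3 - <<'E'
from h import *
go([545,185,220],59)
s=snapshot("wrist"); cv2.imwrite("pics/n1.png",s["pixels"][:,:,::-1]); np.savez('n1.npz',**s)
E
```

```text
t 37.23 tcp [546.4 185.  222. ] yaw 58.8 q [ 14.   4.  90.   0.  86. -45.] F [-0.1  0.8 -0. ] Tq [-0.04  0.02  0.04] gap 68.4
 off(cur axes) [ 0.2  -0.07 -0.12]  off(after turn) [ 0.2  -0.07 -0.12]  turn [-0.2  0.1 -0.1]
```

View pics/n1.png

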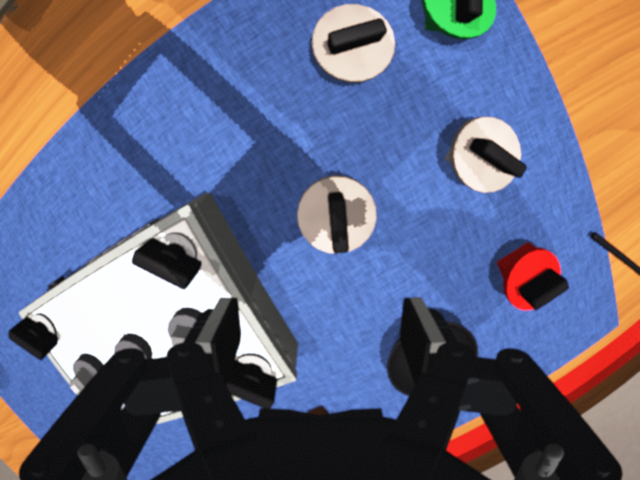

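```bash
cat >> h.py <<'E'
from scipy.optimize import least_squares
def head(s,seed,f=fray,win=60):
    """seed pixel near the head: returns disc centre (z=42), radius, bar yaw, bar centre at z 60"""
    p=s["pixels"]; u,v=seed; yy,xx=np.mgrid[:480,:640]; w=(abs(xx-u)<win)&(abs(yy-v)<win)
    h=cv2.cvtColor(p,cv2.COLOR_RGB2HSV); lt=((h[:,:,1]<75)&(h[:,:,2]>90)&w).astype(np.uint8)
    k,l,st,c=cv2.connectedComponentsWithStats(lt)
    d=[(np.hypot(*(c[i]-seed)) if st[i,4]>300 else 1e9) for i in range(1,k)]; i=1+int(np.argmin(d))
    pts=np.argwhere(l==i)[:,::-1].astype(np.int32); hull=cv2.convexHull(pts)[:,0]
    P=onz(s,hull,42,f)[:,:2]
    (cx,cy),rr=cv2.minEnclosingCircle(P.astype(np.float32))
    q=least_squares(lambda q:np.hypot(P[:,0]-q[0],P[:,1]-q[1])-q[2],[P[:,0].mean(),P[:,1].mean(),36],loss='soft_l1',f_scale=1).x
    dk=((p.max(2)<75)&w).astype(np.uint8); k,l,st,c=cv2.connectedComponentsWithStats(dk)
    d=[(np.hypot(*(c[i]-hull.mean(0))) if st[i,4]>60 else 1e9) for i in range(1,k)]; i=1+int(np.argmin(d))
    B=np.argwhere(l==i)[:,::-1]; Q=onz(s,B,66,f)[:,:2]
    (bc,wh,an)=cv2.minAreaRect(Q.astype(np.float32)); box=cv2.boxPoints((bc,wh,an)); e1=box[1]-box[0];e2=box[2]-box[1]; e=e1 if np.hypot(*e1)>np.hypot(*e2) else e2
    print("disc",q.round(1),"encl",round(cx,1),round(cy,1),round(rr,1),"bar",np.round(bc,1),np.round(wh,1),"baryaw",round(np.degrees(np.arctan2(e[1],e[0]))%180,1))
    return q
E
python3 - <<'E'
from h import *
s=dict(np.load('n1.npz'))
for sd in [(337,215),(355,45),(487,155)]: head(s,sd)
t=snapshot("top")
for sd in [(228,267),(172,260),(192,315)]: head(t,sd,ray,25)
E
```

```text
disc [557.4 196.1  36.3] encl 557.3 196.0 36.7 bar [557.5 196.5] [13.7 52. ] baryaw 154.2
disc [432.5 287.8  36.2] encl 432.7 287.8 36.5 bar [432.8 287.6] [48.9 17.7] baryaw 78.1
disc [579.3 347.5  36.3] encl 579.1 347.6 36.8 bar [578.9 346.4] [58.5 17.5] baryaw 31.4
disc [554.4 195.7  36.3] encl 554.4 196.1 37.6 bar [565.1 213. ] [98.7 50.7] baryaw 42.8
disc [577.6 331.9  76.4] encl 575.4 345.3 93.3 bar [633.  275.9] [0. 0.] baryaw 0.0
disc [429.6 262.   62.2] encl 429.7 257.6 70.7 bar [429.8 290. ] [43.7 11.5] baryaw 76.6
```

```bash
python3 - <<'E'
import cv2,numpy as np
i=cv2.imread('pics/i1.png');f=cv2.imread('pics/f1.png');g=cv2.imread('pics/g1.png')
def c(a,u,v): return cv2.resize(a[v-28:v+28,u-28:u+28],(390,390),interpolation=cv2.INTER_CUBIC)
cv2.imwrite('pics/sh.png',np.hstack([c(i,302,128),c(f,368,157)]))
l=cv2.imread('pics/l1.png'); 
cv2.imwrite('pics/sh2.png',np.hstack([c(f,490,185),c(l,278,45)]))
E
```

```text
(no output)
```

View pics/sh.png

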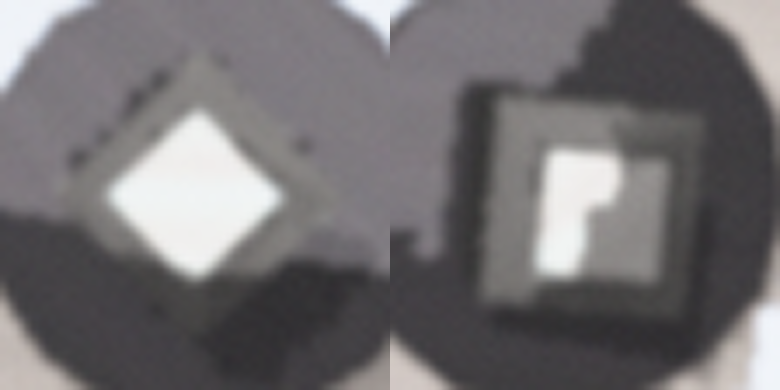

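View pics/sh2.png

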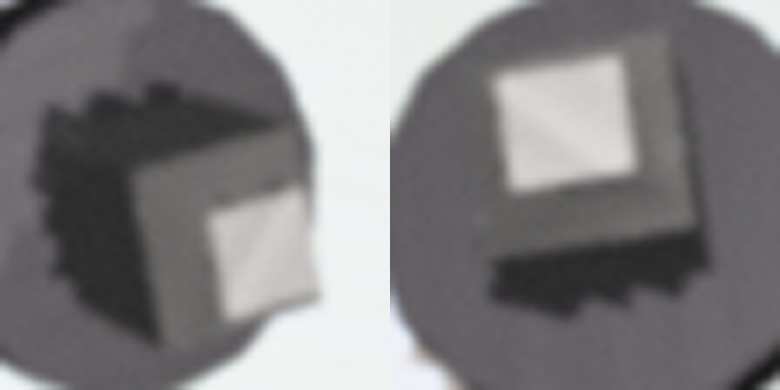

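```bash
cat >> h.py <<'E'
_Rc=np.array([[0,.303,-.953],[1,0,0],[0,-.953,-.303]]); _U,_,_V=np.linalg.svd(_Rc); _Rc=_U@_V
def wcam(tcp,yaw):
    a=np.radians(yaw); x=np.array([0,0,-1.]); y=np.array([np.cos(a),np.sin(a),0]); T=np.c_[x,y,np.cross(x,y)]
    C=T@_Rc; o=np.array(tcp)+T@[-143.19,.17,-77.38]; W=np.eye(4); W[:3,:3]=C.T; W[:3,3]=-C.T@o
    return dict(world_to_cam=W,fx=371.648,fy=371.648,cx=320.18,cy=238.59)
def sq(s,uv,z):
    P=onz(s,uv,z,fray)[:,:2]; e=[P[(i+1)%4]-P[i] for i in range(4)]
    a=[np.degrees(np.arctan2(v[1],v[0]))%90 for v in e]; m=np.degrees(np.angle(np.mean(np.exp(4j*np.radians(a)))))/4%90
    print("c",P.mean(0).round(1),"sides",np.round([np.hypot(*v) for v in e],1),"ang",np.round(a,1),"mean",round(m,1))
E
python3 - <<'E'
from h import *
k=56/390
f=lambda L,u,v:np.array(L)*k+[u-28,v-28]
sq(wcam([643.5,48.1,161.9],99.9),f([(198,107),(283,195),(196,280),(105,195)],302,128),112)
F=wcam([618.6,-148.7,162.3],96.7)
sq(F,f([(107,97),(312,117),(300,320),(90,300)],368,157),105)
sq(F,f([(155,150),(278,160),(265,282),(145,275)],368,157),112)
sq(F,f([(208,212),(300,187),(317,298),(228,320)],490,185),112)
sq(wcam([620.4,-165.7,159.4],16.2),f([(103,75),(232,55),(246,172),(122,192)],278,45),112)
E
```

```text
c [570.7  26.1] sides [9.1 9.  9.3 9.5] ang [53.2 54.3 56.  53.1] mean 54.1
c [ 557.1 -129.1] sides [16.1 16.1 16.7 16. ] ang [2.4 4.9 2.1 2.8] mean 3.1
c [ 557.1 -129.4] sides [9.3 9.3 9.2 9.5] ang [3.3 2.1 4.3 3.2] mean 3.2
c [563.9 -51.4] sides [8.9 9.7 8.7 9.4] ang [22.8 23.4 21.  24.7] mean 23.0
c [564.  -52.2] sides [9.5 9.3 9.1 9.4] ang [23.  22.8 23.6 25.2] mean 23.7
```

```bash
python3 - <<'E'
from h import *
go([557.3,196.2,130],64.2)
E
```

```text
t 37.33 tcp [547.1 185.1 223. ] yaw 58.8 q [ 14.   4.  90.   0.  86. -45.] F [-0.3 -0.3  0.6] Tq [ 0.    0.04 -0.04] gap 68.2
 off(cur axes) [9.3  1.45 0.27]  off(after turn) [9.3  1.45 0.43]  turn [-5.4  0.2 -0.2]
```

Emit:
{"method": "send_rows", "body": {"offset": [[0, 0, 0], [4.6, 1.45, 0.4], [4.7, 0, 0], [0, 0, 0], [0, 0, 0]], "dr": [[-5.4, 0, 0], [0, 0, 0], [0, 0, 0], [0, 0, 0], [0, 0, 0]], "grip": [80, 80, 80, 80, 80]}}

```text
time: 37.95
tool_pos: [557.0, 196.5, 130.0]
tcp_rot: [40.0, 89.8, 14.2]
ft_force: [-0.1, 0.7, 0.1]
finger_gap: 68.2
```

```bash
python3 - <<'E'
from h import *
go([557.3,196.2,50],64.2)
s=snapshot("wrist"); cv2.imwrite("pics/o1.png",s["pixels"][:,:,::-1])
E
```

```text
t 37.95 tcp [557.  196.5 130. ] yaw 64.3 q [ 14.  10.  93.  -0.  77. -50.] F [-0.1  0.7  0.1] Tq [ 0.05 -0.04 -0.03] gap 68.2
 off(cur axes) [ 8.   -0.03  0.01]  off(after turn) [ 8.   -0.02  0.04]  turn [ 0.1  0.2 -0.1]
```

View pics/o1.png

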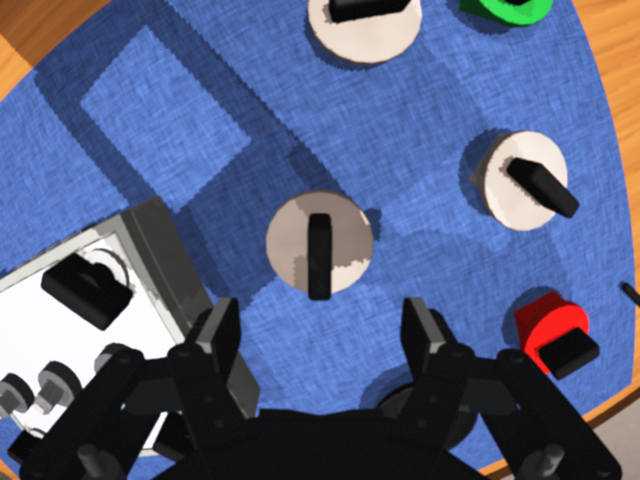

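Emit:
{"method": "send_rows", "body": {"offset": [[4, 0, 0], [4, 0, 0], [0, 0, 0], [0, 0, 0], [0, 0, 0]], "dr": [[0, 0, 0], [0, 0, 0], [0, 0, 0], [0, 0, 0], [0, 0, 0]], "grip": [80, 80, 80, 40, 8], "force": 60}}

```text
time: 38.62
tool_pos: [557.7, 196.9, 50.2]
tcp_rot: [40.0, 89.7, 14.3]
ft_force: [-0.6, -0.4, 0.2]
finger_gap: 32.7
```

Emit:
{"method": "send_rows", "body": {"offset": [[0, 0, 0], [0, 0, 0], [-3, 0, 0], [-5, 0, 0], [-5, 0, 0]], "dr": [[0, 0, 0], [0, 0, 0], [0, 0, 0], [0, 0, 0], [0, 0, 0]], "grip": [8, 8, 8, 8, 8]}}

```text
time: 39.25
tool_pos: [554.8, 196.2, 178.1]
tcp_rot: [-139.5, 89.9, -165.2]
ft_force: [-0.0, 0.6, -2.4]
finger_gap: 12.9
```

```bash
python3 - <<'E'
from h import *
go([570.5,25.5,200],54)
s=snapshot("wrist"); cv2.imwrite("pics/o2.png",s["pixels"][:,:,::-1])
E
```

```text
t 39.25 tcp [554.8 196.2 178.1] yaw 64.3 q [ 14.   7.  91.  -0.  82. -50.] F [-0.   0.6 -2.4] Tq [ 0.01 -0.02 -0.  ] gap 12.9
 off(cur axes) [ -2.18 -14.7    8.81]  off(after turn) [ -2.19 -12.89  11.3 ]  turn [10.3 -0.   0. ]
```

View pics/o2.png

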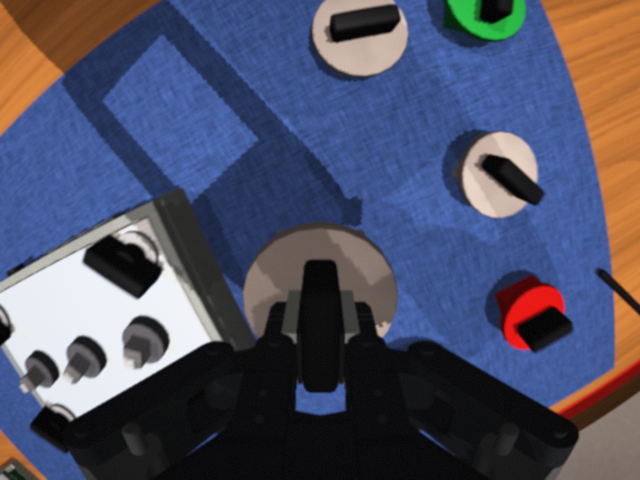

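```bash
cat >> h.py <<'E'
def held(s,ztop,tcp=None):
    """held head's disc centre from the upper arc; ztop: disc top height"""
    p=s["pixels"]; h=cv2.cvtColor(p,cv2.COLOR_RGB2HSV)
    bl=((h[:,:,0]>100)&(h[:,:,0]<130)&(h[:,:,1]>90))
    m=((h[:,:,1]<70)&(h[:,:,2]>70)).astype(np.uint8)
    m[:, :200]=0; m[:,440:]=0; m[345:]=0; m[:205]=0
    k,l,st,c=cv2.connectedComponentsWithStats(m); i=1+int(np.argmax(st[1:,4]))
    hull=cv2.convexHull(np.argwhere(l==i)[:,::-1].astype(np.int32))[:,0]
    hull=hull[(hull[:,1]<315)]
    P=onz(s,hull,ztop,fray)[:,:2]
    q=least_squares(lambda q:np.hypot(P[:,0]-q[0],P[:,1]-q[1])-36,[P[:,0].mean(),P[:,1].mean()],loss='soft_l1',f_scale=.5)
    S,R=state(); d=np.r_[q.x,0]-np.r_[S["tool_pos"][:2],0]
    print("disc c",q.x.round(1),"res",np.abs(q.fun).mean().round(2),"in tool y,z",(R.T@d)[1:].round(1),len(hull)); 
E
python3 - <<'E'
from h import *
s=snapshot("wrist"); S,R=state(); print(S["tool_pos"])
held(s,S["tool_pos"][2]-50.5+42)
t=snapshot("top"); cv2.imwrite("pics/o3.png",t["pixels"][:,:,::-1])
E
```

```text
[559.31129202 197.37182131 185.05785222]
disc c [560.6 196.4] res 0.27 in tool y,z [-0.3  1.6] 34
```

```bash
python3 - <<'E'
from h import *
go([569.3,26.2,190],54)
E
```

```text
t 39.4 tcp [557.9 197.  181.5] yaw 64.3 q [ 14.   7.  91.  -0.  82. -50.] F [ 0.1  0.3 -2.6] Tq [ 0.01  0.07 -0.  ] gap 13.4
 off(cur axes) [ -0.87 -14.89   8.44]  off(after turn) [ -0.85 -13.14  10.96]  turn [10.3  0.3 -0.3]
```

Emit:
{"method": "send_rows", "body": {"offset": [[-0.6, 0, 0], [0, -3.3, 2.7], [0, -3.3, 2.7], [0, -3.3, 2.8], [0, -3.2, 2.8]], "dr": [[10.3, 0, 0], [0, 0, 0], [0, 0, 0], [0, 0, 0], [0, 0, 0]], "grip": [8, 8, 8, 8, 8]}}

```text
time: 40.02
tool_pos: [566.1, 24.4, 180.8]
tcp_rot: [-146.1, 89.8, 177.9]
ft_force: [0.2, -1.2, -3.3]
finger_gap: 13.3
```

Emit:
{"method": "send_rows", "body": {"offset": [[0, 0, 0], [0, 0, 0], [0, 0, 0]], "dr": [[0, 0, 0], [0, 0, 0], [0, 0, 0]], "grip": [8, 8, 8]}}

```text
time: 40.4
tool_pos: [567.0, 26.7, 182.2]
tcp_rot: [-161.2, 89.9, 162.8]
ft_force: [-0.7, 0.5, -2.2]
finger_gap: 12.8
```

```bash
python3 - <<'E'
from h import *
go([569.3,26.2,165],54)
s=snapshot("wrist"); cv2.imwrite("pics/o4.png",s["pixels"][:,:,::-1]); S,R=state()
held(s,S["tool_pos"][2]-50.5+42)
E
```

```text
t 40.4 tcp [567.   26.7 182.2] yaw 54.1 q [ -2.   4.  94.   0.  82. -57.] F [-0.7  0.5 -2.2] Tq [ 0.   -0.02 -0.  ] gap 12.8
 off(cur axes) [1.72 0.09 0.22]  off(after turn) [1.72 0.09 0.22]  turn [ 0.1 -0.1  0. ]
disc c [567.5  47.4] res 7.77 in tool y,z [ 17.  -11.8] 7
```

View pics/o4.png

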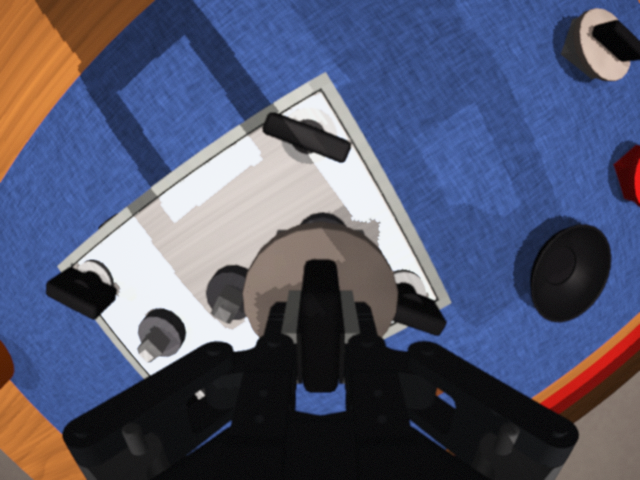

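Emit:
{"method": "send_rows", "body": {"offset": [[0, 0.1, 0.2], [1.0, 0, 0], [1.0, 0, 0], [0.5, 0, 0], [0, 0, 0]], "dr": [[0, 0, 0], [0, 0, 0], [0, 0, 0], [0, 0, 0], [0, 0, 0]], "grip": [8, 8, 8, 8, 8]}}

```text
time: 41.08
tool_pos: [569.1, 25.3, 157.0]
tcp_rot: [-146.4, 89.9, 177.6]
ft_force: [0.1, -0.3, -2.7]
finger_gap: 13.1
```

```bash
python3 - <<'E'
from h import *
go([569.3,26.2,137],54)
E
```

```text
t 41.08 tcp [569.1  25.3 157. ] yaw 54.0 q [ -3.   6.  95.  -0.  79. -57.] F [ 0.1 -0.3 -2.7] Tq [-0.02  0.05  0.02] gap 13.1
 off(cur axes) [ 2.    0.09 -0.03]  off(after turn) [ 2.    0.08 -0.04]  turn [ 0.  -0.1  0. ]
```

No contact while 5 mm over the tip; continuing down.

Emit:
{"method": "send_rows", "body": {"offset": [[0.5, 0, 0], [0.5, 0, 0], [0, 0, 0]], "dr": [[0, 0, 0], [0, 0, 0], [0, 0, 0]], "grip": [8, 8, 8]}}

```text
time: 41.45
tool_pos: [569.3, 25.3, 147.4]
tcp_rot: [-145.6, 89.9, 178.4]
ft_force: [-0.3, -0.3, -2.6]
finger_gap: 12.8
```

```bash
python3 - <<'E'
from h import *
go([569.3,26.2,137],54)
E
```

```text
t 41.45 tcp [569.3  25.3 147.4] yaw 54.0 q [ -3.   6.  96.  -0.  78. -57.] F [-0.3 -0.3 -2.6] Tq [-0.04 -0.05  0.  ] gap 12.8
 off(cur axes) [ 1.04  0.08 -0.05]  off(after turn) [ 1.04  0.07 -0.05]  turn [ 0. -0.  0.]
```

Emit:
{"method": "send_rows", "body": {"offset": [[0.5, 0, 0], [0.6, 0, 0], [0, 0, 0], [0, 0, 0]], "dr": [[0, 0, 0], [0, 0, 0], [0, 0, 0], [0, 0, 0]], "grip": [8, 8, 8, 8]}}

```text
time: 41.95
tool_pos: [569.6, 25.3, 137.0]
tcp_rot: [-137.2, 90.0, -173.2]
ft_force: [-0.2, 0.4, -2.5]
finger_gap: 13.1
```

```bash
python3 - <<'E'
from h import *
go([569.3,26.2,135],54)
E
```

```text
t 41.95 tcp [569.6  25.3 137. ] yaw 54.0 q [ -3.   7.  96.  -0.  77. -57.] F [-0.2  0.4 -2.5] Tq [-0.02 -0.01 -0.04] gap 13.1
 off(cur axes) [ 0.2   0.05 -0.08]  off(after turn) [ 0.2   0.05 -0.08]  turn [ 0. -0.  0.]
```

Emit:
{"method": "send_rows", "body": {"offset": [[0.2, 0, 0], [0, 0, 0], [0, 0, 0]], "dr": [[0, 0, 0], [0, 0, 0], [0, 0, 0]], "grip": [8, 8, 8]}}

```text
time: 42.32
tool_pos: [569.7, 25.3, 135.0]
tcp_rot: [27.4, 90.0, -8.6]
ft_force: [-0.2, 0.2, -2.6]
finger_gap: 12.9
```

Emit:
{"method": "send_rows", "body": {"offset": [[0, 0, 0], [0, 0, 0], [-2, 0, 0], [-3, 0, 0], [-4, 0, 0]], "dr": [[0, 0, 0], [0, 0, 0], [0, 0, 0], [0, 0, 0], [0, 0, 0]], "grip": [40, 45, 45, 45, 80]}}

```text
time: 42.95
tool_pos: [569.3, 25.3, 226.7]
tcp_rot: [-145.8, 90.0, 178.2]
ft_force: [1.0, -0.3, -0.3]
finger_gap: 55.5
```

```bash
python3 - <<'E'
from h import *
go([432.5,288,220],-12)
s=snapshot("wrist"); cv2.imwrite("pics/o5.png",s["pixels"][:,:,::-1])
E
```

```text
t 42.95 tcp [569.3  25.3 226.7] yaw 54.0 q [ -3.   3.  91.  -0.  87. -57.] F [ 1.  -0.3 -0.3] Tq [-0.03 -0.05  0.  ] gap 55.5
 off(cur axes) [  0.68  13.21 -26.51]  off(after turn) [  0.67 -18.84 -22.85]  turn [66. -0.  0.]
```

View pics/o5.png

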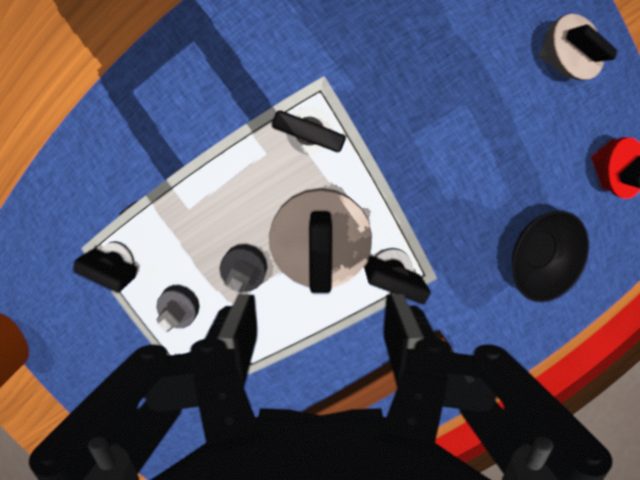

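Emit:
{"method": "send_rows", "body": {"offset": [[0, 0, 0], [0, 0, 0], [0, 0, 0], [0, 0, 0], [0, 0, 0]], "dr": [[10.5, 0, 0], [10.5, 0, 0], [10.5, 0, 0], [10.5, 0, 0], [10.5, 0, 0]], "grip": [80, 80, 80, 80, 80]}}

```text
time: 43.62
tool_pos: [570.2, 25.3, 226.8]
tcp_rot: [86.1, 89.9, -2.7]
ft_force: [0.5, -0.2, -0.2]
finger_gap: 68.2
```

Emit:
{"method": "send_rows", "body": {"offset": [[0, 0, 0], [0, -3.7, -4.5], [0, -3.7, -4.5], [0, -3.7, -4.5], [0, -3.7, -4.5]], "dr": [[10.5, 0, 0], [3, 0, 0], [0, 0, 0], [0, 0, 0], [0, 0, 0]], "grip": [80, 80, 80, 80, 80]}}

```text
time: 44.25
tool_pos: [459.2, 232.3, 226.9]
tcp_rot: [123.9, 89.8, 21.9]
ft_force: [0.9, 0.4, -0.3]
finger_gap: 68.2
```

Emit:
{"method": "send_rows", "body": {"offset": [[0, -3.7, -4.5], [3, 0, 0], [3, 0, 0], [0, 0, 0], [0, 0, 0]], "dr": [[0, 0, 0], [0, 0, 0], [0, 0, 0], [0, 0, 0], [0, 0, 0]], "grip": [80, 80, 80, 80, 80]}}

```text
time: 44.88
tool_pos: [433.7, 282.6, 167.0]
tcp_rot: [129.7, 89.9, 27.7]
ft_force: [0.5, 0.8, 0.1]
finger_gap: 68.2
```

```bash
python3 - <<'E'
from h import *
go([432.5,288,130],-12)
s=snapshot("wrist"); cv2.imwrite("pics/p1.png",s["pixels"][:,:,::-1]); np.savez('p1.npz',**s)
E
```

```text
t 44.88 tcp [433.7 282.6 167. ] yaw -12.0 q [ 27.  -3. 103.   0.  80.  39.] F [0.5 0.8 0.1] Tq [ 0.03  0.   -0.04] gap 68.2
 off(cur axes) [ 3.7  -0.23 -0.49]  off(after turn) [ 3.7  -0.22 -0.5 ]  turn [-0.  -0.1 -0.1]
```

View pics/p1.png

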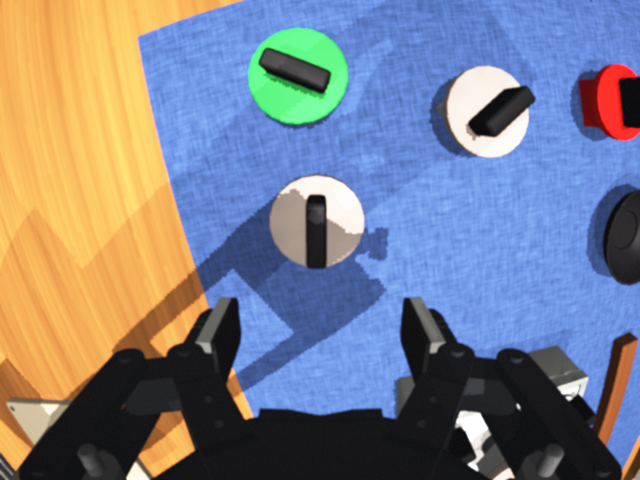

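```bash
python3 - <<'E'
from h import *
s=dict(np.load('p1.npz'))
for sd in [(317,222),(488,112)]: head(s,sd)
E
```

```text
disc [432.4 288.5  36.1] encl 432.5 288.5 36.4 bar [431.8 287.8] [51.  13.1] baryaw 78.2
disc [579.2 347.9  36.3] encl 579.2 347.9 36.7 bar [578.5 348.3] [56.5 20.9] baryaw 30.8
```

Emit:
{"method": "send_rows", "body": {"offset": [[3, -0.2, -0.55], [4.3, 0, 0], [4.4, 0, 0], [0, 0, 0], [0, 0, 0]], "dr": [[0, 0, 0], [0, 0, 0], [0, 0, 0], [0, 0, 0], [0, 0, 0]], "grip": [80, 80, 80, 80, 40]}}

```text
time: 45.55
tool_pos: [433.6, 288.9, 50.6]
tcp_rot: [129.9, 89.8, 27.9]
ft_force: [-0.2, -0.1, 1.1]
finger_gap: 51.2
```

Emit:
{"method": "send_rows", "body": {"offset": [[0, 0, 0], [0, 0, 0], [0, 0, 0]], "dr": [[0, 0, 0], [0, 0, 0], [0, 0, 0]], "grip": [8, 8, 8]}}

```text
time: 45.92
tool_pos: [433.2, 288.8, 49.8]
tcp_rot: [129.0, 89.8, 27.0]
ft_force: [-0.8, -0.8, 6.3]
finger_gap: 13.1
```

```bash
python3 - <<'E'
from h import *
go([432.5,288,50],-12)
E
```

```text
t 45.92 tcp [433.2 288.8  49.8] yaw -12.0 q [ 28.   5. 108.  -0.  67.  40.] F [-0.8 -0.8  6.3] Tq [-0.12  0.   -0.03] gap 13.1
 off(cur axes) [-0.02 -0.05  0.1 ]  off(after turn) [-0.02 -0.05  0.1 ]  turn [ 0.  -0.1 -0.1]
```

Emit:
{"method": "send_rows", "body": {"offset": [[-3, 0, 0], [-5, 0, 0], [-5, 0, 0], [0, 0, 0], [0, 0, 0]], "dr": [[0, 0, 0], [0, 0, 0], [0, 0, 0], [0, 0, 0], [0, 0, 0]], "grip": [8, 8, 8, 8, 8]}}

```text
time: 46.55
tool_pos: [431.5, 287.9, 177.3]
tcp_rot: [-49.0, 90.0, -151.0]
ft_force: [-0.2, 0.3, -2.9]
finger_gap: 12.5
```

```bash
python3 - <<'E'
from h import *
go([563.8,-52.2,182],23.5)
s=snapshot("wrist"); cv2.imwrite("pics/p2.png",s["pixels"][:,:,::-1]); S,R=state()
held(s,S["tool_pos"][2]-50+42)
E
```

```text
t 46.55 tcp [431.5 287.9 177.3] yaw -12.0 q [ 28.  -3. 102.  -0.  81.  40.] F [-0.2  0.3 -2.9] Tq [-0.07 -0.02 -0.01] gap 12.5
 off(cur axes) [-0.47 20.01 30.52]  off(after turn) [-0.47 -1.43 36.47]  turn [-35.5   0.    0. ]
disc c [431.4 288.7] res 0.52 in tool y,z [ 0.2 -1.1] 25
```

View pics/p2.png

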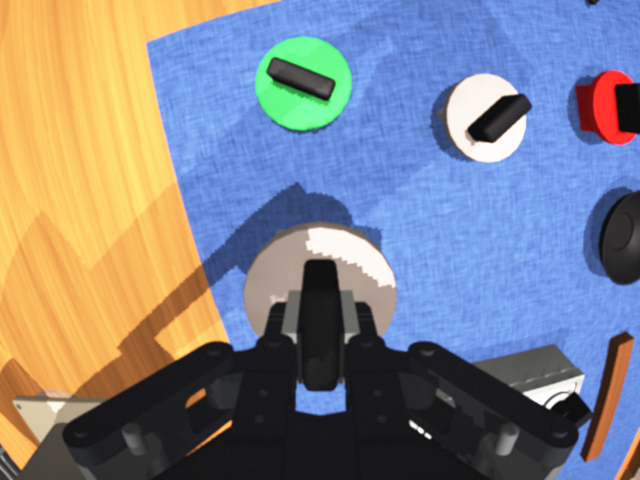

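```bash
python3 - <<'E'
from h import *
go([563.1,-51.5,238],23.5)
E
```

```text
t 46.6 tcp [430.9 287.6 176.2] yaw -12.0 q [ 28.  -3. 102.   0.  81.  40.] F [-1.5  0.1 -4.1] Tq [-0.03  0.06  0.04] gap 12.9
 off(cur axes) [-6.16 19.96 30.44]  off(after turn) [-6.18 -1.4  36.37]  turn [-35.5   0.1   0.2]
```

Emit:
{"method": "send_rows", "body": {"offset": [[-2, 0, 0], [-2, 0, 0], [-2.2, 0, 0], [0, 0, 0], [0, -0.2, 5]], "dr": [[-9, 0, 0], [-9, 0, 0], [-9, 0, 0], [-8.5, 0, 0], [0, 0, 0]], "grip": [8, 8, 8, 8, 8]}}

```text
time: 47.22
tool_pos: [448.5, 242.8, 237.8]
tcp_rot: [-108.1, 89.8, -174.2]
ft_force: [0.8, 0.2, -2.6]
finger_gap: 13.2
```

Emit:
{"method": "send_rows", "body": {"offset": [[0, -0.2, 5.2], [0, -0.2, 5.2], [0, -0.2, 5.2], [0, -0.2, 5.2], [0, -0.2, 5.2]], "dr": [[0, 0, 0], [0, 0, 0], [0, 0, 0], [0, 0, 0], [0, 0, 0]], "grip": [8, 8, 8, 8, 8]}}

```text
time: 47.85
tool_pos: [543.8, -2.4, 237.4]
tcp_rot: [-121.7, 89.8, 171.8]
ft_force: [1.1, 1.3, -2.6]
finger_gap: 13.0
```

Emit:
{"method": "send_rows", "body": {"offset": [[0, -0.2, 5.2], [0, 0, 0], [0, 0, 0], [0, 0, 0]], "dr": [[0, 0, 0], [0, 0, 0], [0, 0, 0], [0, 0, 0]], "grip": [8, 8, 8, 8]}}

```text
time: 48.35
tool_pos: [562.9, -48.3, 239.0]
tcp_rot: [-132.0, 89.9, 161.6]
ft_force: [0.6, 0.4, -3.3]
finger_gap: 13.2
```

```bash
python3 - <<'E'
from h import *
go([563.1,-51.5,165],23.5)
s=snapshot("wrist"); cv2.imwrite("pics/p3.png",s["pixels"][:,:,::-1])
E
```

```text
t 48.35 tcp [562.9 -48.3 239. ] yaw 23.6 q [-10.   2.  90.   0.  88. -34.] F [ 0.6  0.4 -3.3] Tq [-0.02  0.02  0.01] gap 13.2
 off(cur axes) [ 7.4  -0.1   0.31]  off(after turn) [ 7.4  -0.11  0.3 ]  turn [ 0.1 -0.1  0.1]
```

View pics/p3.png

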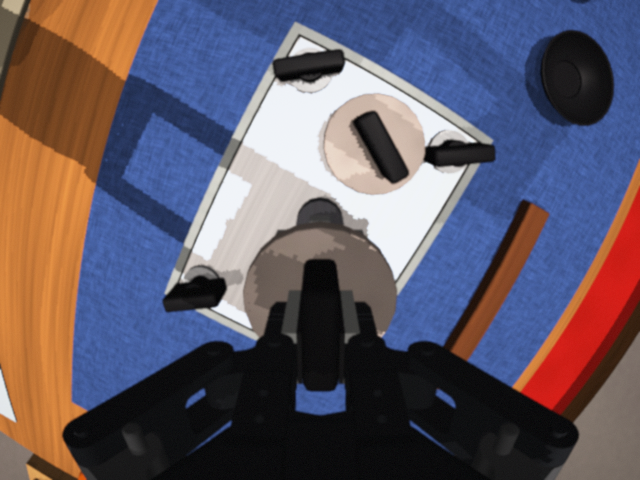

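Emit:
{"method": "send_rows", "body": {"offset": [[0, -0.1, 0.3], [2.5, 0, 0], [2.5, 0, 0], [2.4, 0, 0], [0, 0, 0]], "dr": [[0, 0, 0], [0, 0, 0], [0, 0, 0], [0, 0, 0], [0, 0, 0]], "grip": [8, 8, 8, 8, 8]}}

```text
time: 49.02
tool_pos: [562.1, -51.9, 163.8]
tcp_rot: [-123.5, 89.7, 170.1]
ft_force: [-0.4, -0.2, -2.9]
finger_gap: 12.9
```

Emit:
{"method": "send_rows", "body": {"offset": [[0, 0, 0]], "dr": [[0, 0, 0]], "grip": [8]}}

```text
time: 49.15
tool_pos: [564.3, -52.4, 167.2]
tcp_rot: [53.3, 89.9, -13.2]
ft_force: [-0.6, -0.1, -2.8]
finger_gap: 12.8
```

```bash
python3 - <<'E'
from h import *
go([563.1,-51.5,135],23.5)
E
```

```text
t 49.15 tcp [564.3 -52.4 167.2] yaw 23.5 q [-10.   4.  95.  -0.  80. -34.] F [-0.6 -0.1 -2.8] Tq [0.02 0.   0.03] gap 12.8
 off(cur axes) [ 3.22 -0.08 -0.14]  off(after turn) [ 3.22 -0.07 -0.13]  turn [ 0.   0.  -0.1]
```

Emit:
{"method": "send_rows", "body": {"offset": [[0, -0.05, -0.1], [0.5, 0, 0], [0.5, 0, 0], [0.5, 0, 0], [0, 0, 0]], "dr": [[0, 0, 0], [0, 0, 0], [0, 0, 0], [0, 0, 0], [0, 0, 0]], "grip": [8, 8, 8, 8, 8]}}

```text
time: 49.78
tool_pos: [562.5, -51.8, 150.1]
tcp_rot: [-126.4, 89.9, 167.1]
ft_force: [0.5, -0.0, -2.9]
finger_gap: 12.8
```

```bash
python3 - <<'E'
from h import *
go([563.1,-51.5,135],23.5)
E
```

```text
t 49.77 tcp [562.5 -51.8 150.1] yaw 23.5 q [-10.   5.  96.   0.  79. -34.] F [ 0.5 -0.  -2.9] Tq [ 0.01  0.01 -0.01] gap 12.8
 off(cur axes) [1.51 0.07 0.  ]  off(after turn) [1.51 0.07 0.  ]  turn [ 0.  -0.   0.1]
```

Emit:
{"method": "send_rows", "body": {"offset": [[0.5, 0, 0], [0.5, 0, 0], [0.5, 0, 0], [0, 0, 0], [0, 0, 0]], "dr": [[0, 0, 0], [0, 0, 0], [0, 0, 0], [0, 0, 0], [0, 0, 0]], "grip": [8, 8, 8, 8, 8]}}

```text
time: 50.4
tool_pos: [562.9, -51.8, 136.0]
tcp_rot: [-134.8, 90.0, 158.7]
ft_force: [0.3, 0.4, -2.9]
finger_gap: 13.0
```

```bash
python3 - <<'E'
from h import *
go([563.1,-51.5,135],23.5)
E
```

```text
t 50.4 tcp [562.9 -51.8 136. ] yaw 23.5 q [-10.   6.  97.   0.  77. -34.] F [ 0.3  0.4 -2.9] Tq [ 0.01 -0.06  0.01] gap 13.0
 off(cur axes) [ 0.1   0.03 -0.02]  off(after turn) [ 0.1   0.03 -0.02]  turn [ 0. -0.  0.]
```

Now 1 mm above seat; open and lift.

Emit:
{"method": "send_rows", "body": {"offset": [[0.1, 0, 0], [0, 0, 0], [0, 0, 0], [0, 0, 0], [-2, 0, 0]], "dr": [[0, 0, 0], [0, 0, 0], [0, 0, 0], [0, 0, 0], [0, 0, 0]], "grip": [8, 8, 40, 45, 45]}}

```text
time: 51.02
tool_pos: [561.7, -51.6, 154.1]
tcp_rot: [-123.9, 89.8, 169.6]
ft_force: [-0.6, -0.2, 0.8]
finger_gap: 38.6
```

Emit:
{"method": "send_rows", "body": {"offset": [[-4, 0, 0], [-4, 0, 0], [0, 0, 0]], "dr": [[0, 0, 0], [0, 0, 0], [0, 0, 0]], "grip": [45, 80, 80]}}

```text
time: 51.4
tool_pos: [565.7, -52.3, 241.7]
tcp_rot: [55.9, 89.4, -10.5]
ft_force: [-0.5, -0.0, 0.5]
finger_gap: 68.5
```

```bash
python3 - <<'E'
from h import *
s=snapshot("wrist"); cv2.imwrite("pics/p5.png",s["pixels"][:,:,::-1])
t=snapshot("scene"); cv2.imwrite("pics/p6.png",cv2.resize(t["pixels"][190:420,250:530,::-1],None,fx=2.6,fy=2.6,interpolation=cv2.INTER_CUBIC))
go([579.2,347.7,230],-59)
E
```

```text
t 51.5 tcp [563.6 -51.9 236.9] yaw 23.5 q [-10.   2.  91.   0.  87. -34.] F [0.5 0.  0.5] Tq [ 0.05  0.04 -0.02] gap 68.5
 off(cur axes) [  0.67  17.37 -36.02]  off(after turn) [  0.69 -33.45 -21.92]  turn [82.5 -0.  -0.2]
```

View pics/p5.png

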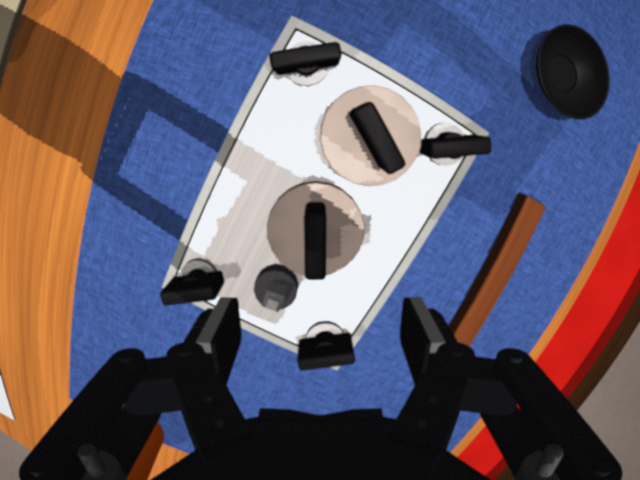

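View pics/p6.png

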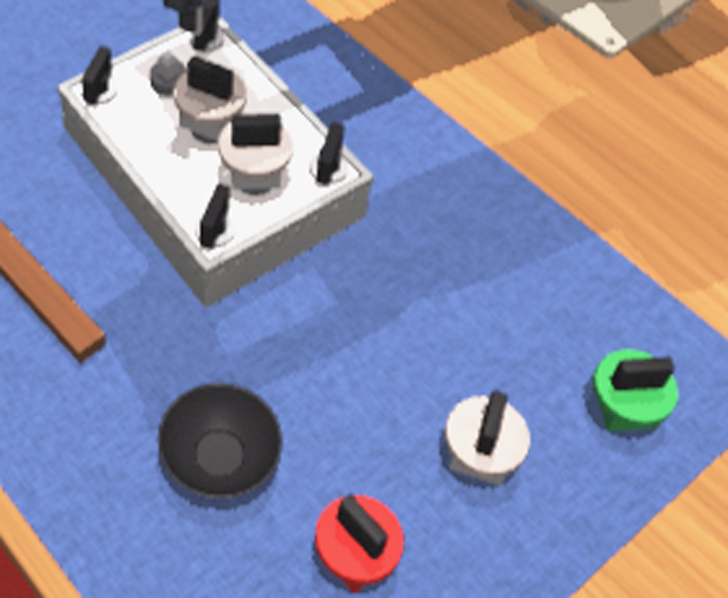

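Emit:
{"method": "send_rows", "body": {"offset": [[0, 0, 0], [0, 0, 0], [0, 0, 0], [0, 0, 0], [0, 0, 0]], "dr": [[10.5, 0, 0], [10.5, 0, 0], [10.5, 0, 0], [10.5, 0, 0], [10.5, 0, 0]], "grip": [80, 80, 80, 80, 80]}}

```text
time: 52.12
tool_pos: [562.1, -51.7, 233.7]
tcp_rot: [-70.8, 89.9, 169.8]
ft_force: [0.5, -0.4, 0.6]
finger_gap: 68.4
```

Emit:
{"method": "send_rows", "body": {"offset": [[0, 0, 0], [0, 0, 0], [0, 0, 0], [0, -4.8, -3.1], [0, -4.8, -3.1]], "dr": [[10, 0, 0], [10, 0, 0], [10, 0, 0], [0, 0, 0], [0, 0, 0]], "grip": [80, 80, 80, 80, 80]}}

```text
time: 52.75
tool_pos: [565.9, 63.0, 233.8]
tcp_rot: [-30.9, 89.9, 180.0]
ft_force: [0.8, 0.3, -0.2]
finger_gap: 68.5
```

Emit:
{"method": "send_rows", "body": {"offset": [[0, -4.8, -3.1], [0, -4.8, -3.1], [0, -4.8, -3.1], [0, -4.8, -3.1], [0, -4.6, -3.3]], "dr": [[0, 0, 0], [0, 0, 0], [0, 0, 0], [0, 0, 0], [0, 0, 0]], "grip": [80, 80, 80, 80, 80]}}

```text
time: 53.38
tool_pos: [577.7, 348.9, 233.8]
tcp_rot: [-0.0, 89.9, -149.0]
ft_force: [1.4, 0.7, -0.7]
finger_gap: 68.5
```

Emit:
{"method": "send_rows", "body": {"offset": [[4, 0, 0], [4, 0, 0], [0, 0, 0], [0, 0, 0]], "dr": [[0, 0, 0], [0, 0, 0], [0, 0, 0], [0, 0, 0]], "grip": [80, 80, 80, 80]}}

```text
time: 53.88
tool_pos: [578.9, 347.2, 156.1]
tcp_rot: [176.0, 90.0, 27.0]
ft_force: [-0.6, 0.2, 0.5]
finger_gap: 67.9
```

```bash
python3 - <<'E'
from h import *
go([579.2,347.7,50],-59)
s=snapshot("wrist"); cv2.imwrite("pics/q1.png",s["pixels"][:,:,::-1]); np.savez('q1.npz',**s)
head(s,(320,225))
E
```

```text
t 53.88 tcp [578.9 347.2 156.1] yaw -59.0 q [27. 21. 77.  0. 82. 86.] F [-0.6  0.2  0.5] Tq [ 0.03 -0.    0.05] gap 67.9
 off(cur axes) [10.61 -0.02 -0.05]  off(after turn) [10.61 -0.02 -0.05]  turn [-0. -0. -0.]
disc [580.3 348.1  36.2] encl 580.2 348.3 36.7 bar [579.2 347.6] [53.  13.6] baryaw 31.0
```

View pics/q1.png

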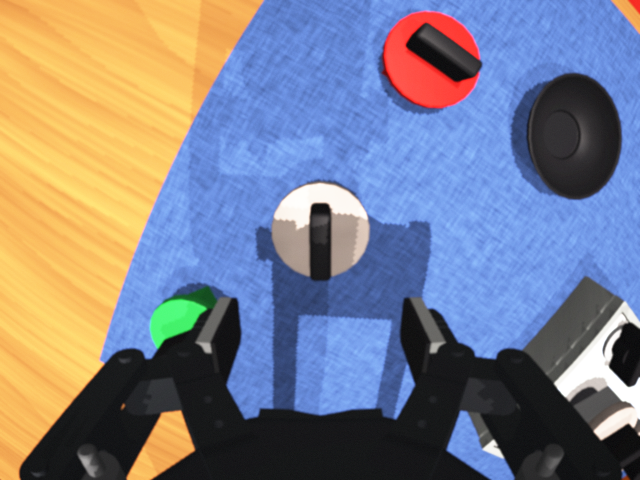

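Emit:
{"method": "send_rows", "body": {"offset": [[3.5, 0, -0.1], [3.5, 0, 0], [3.6, 0, 0], [0, 0, 0], [0, 0, 0]], "dr": [[0, 0, 0], [0, 0, 0], [0, 0, 0], [0, 0, 0], [0, 0, 0]], "grip": [80, 80, 80, 80, 40]}}

```text
time: 54.55
tool_pos: [581.1, 348.5, 52.1]
tcp_rot: [175.9, 89.8, 26.9]
ft_force: [0.6, 0.9, 0.7]
finger_gap: 51.5
```

Emit:
{"method": "send_rows", "body": {"offset": [[0, 0, 0], [0, 0, 0], [0, 0, 0]], "dr": [[0, 0, 0], [0, 0, 0], [0, 0, 0]], "grip": [8, 8, 8]}}

```text
time: 54.92
tool_pos: [580.8, 348.5, 51.2]
tcp_rot: [176.6, 89.8, 27.6]
ft_force: [-0.1, 0.9, 6.3]
finger_gap: 13.2
```

Emit:
{"method": "send_rows", "body": {"offset": [[-4, 0, 0], [-5, 0, 0], [-5, 0, 0], [-5, 0, 0], [0, 0, 0]], "dr": [[0, 0, 0], [0, 0, 0], [0, 0, 0], [0, 0, 0], [0, 0, 0]], "grip": [8, 8, 8, 8, 8]}}

```text
time: 55.55
tool_pos: [581.9, 349.0, 245.9]
tcp_rot: [175.5, 89.4, 26.5]
ft_force: [-0.2, -0.1, -2.2]
finger_gap: 13.1
```

```bash
python3 - <<'E'
from h import *
go([556.5,-129.2,240],3)
s=snapshot("wrist"); cv2.imwrite("pics/q2.png",s["pixels"][:,:,::-1]); S,R=state()
held(s,S["tool_pos"][2]-50+42)
E
```

```text
t 55.55 tcp [581.9 349.  245.9] yaw -59.0 q [27. 19. 71. -0. 90. 86.] F [-0.2 -0.1 -2.2] Tq [ 0.   -0.07  0.01] gap 13.1
 off(cur axes) [ 0.35 39.68 26.82]  off(after turn) [ 0.59 -5.04 47.62]  turn [-62.   -0.5  -0.4]
disc c [582.  349.1] res 0.46 in tool y,z [ 0.1 -1.5] 30
```

View pics/q2.png

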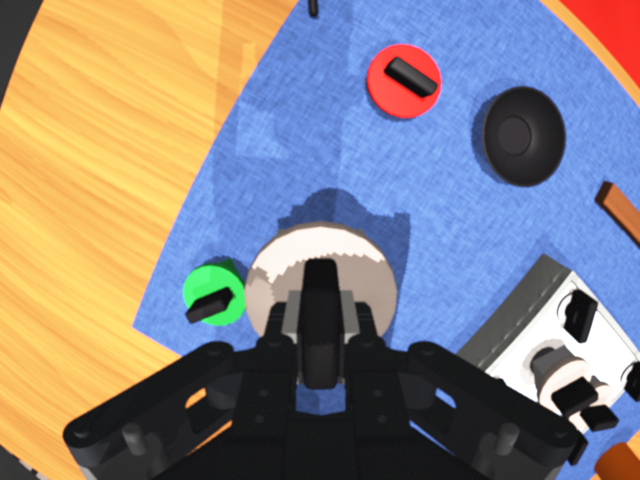

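Emit:
{"method": "send_rows", "body": {"offset": [[0, 0, 0], [0, 0, 0], [0, 0, 0], [0, 0, 0], [0, 0, 0]], "dr": [[-10.4, 0, 0], [-10.4, 0, 0], [-10.4, 0, 0], [-10.3, 0, 0], [-10.3, 0, 0]], "grip": [8, 8, 8, 8, 8]}}

```text
time: 56.22
tool_pos: [578.3, 347.2, 235.9]
tcp_rot: [-56.6, 89.7, -153.4]
ft_force: [-0.1, 0.7, -2.1]
finger_gap: 12.9
```

Emit:
{"method": "send_rows", "body": {"offset": [[0, 0, 0], [0, -0.5, 5.3], [0, -0.5, 5.3], [0, -0.5, 5.3], [0, -0.6, 5.3]], "dr": [[-10.2, 0, 0], [0, 0, 0], [0, 0, 0], [0, 0, 0], [0, 0, 0]], "grip": [8, 8, 8, 8, 8]}}

```text
time: 56.85
tool_pos: [568.0, 133.2, 236.3]
tcp_rot: [-82.6, 89.8, -169.6]
ft_force: [0.4, 0.1, -1.6]
finger_gap: 12.9
```

Emit:
{"method": "send_rows", "body": {"offset": [[0, -0.6, 5.3], [0, -0.6, 5.3], [0, -0.6, 5.3], [0, -0.6, 5.3], [0, -0.6, 5.2]], "dr": [[0, 0, 0], [0, 0, 0], [0, 0, 0], [0, 0, 0], [0, 0, 0]], "grip": [8, 8, 8, 8, 8]}}

```text
time: 57.48
tool_pos: [551.9, -131.6, 236.5]
tcp_rot: [-112.3, 89.8, 160.7]
ft_force: [0.7, 0.1, -1.5]
finger_gap: 13.1
```

Emit:
{"method": "send_rows", "body": {"offset": [[0, 0, 0], [0, 0, 0], [0, 0, 0]], "dr": [[0, 0, 0], [0, 0, 0], [0, 0, 0]], "grip": [8, 8, 8]}}

```text
time: 57.85
tool_pos: [553.2, -128.9, 238.1]
tcp_rot: [-124.7, 89.9, 148.4]
ft_force: [0.8, -0.6, -2.1]
finger_gap: 12.9
```

```bash
python3 - <<'E'
from h import *
go([556.7,-129.1,168],3)
s=snapshot("wrist"); cv2.imwrite("pics/q3.png",s["pixels"][:,:,::-1])
E
```

```text
t 57.85 tcp [ 553.2 -128.9  238.1] yaw 3.1 q [-18.   2.  90.   0.  88. -21.] F [ 0.8 -0.6 -2.1] Tq [-0.   -0.04 -0.04] gap 12.9
 off(cur axes) [7.01 0.35 0.05]  off(after turn) [7.01 0.34 0.04]  turn [ 0.1 -0.1  0.1]
```

View pics/q3.png

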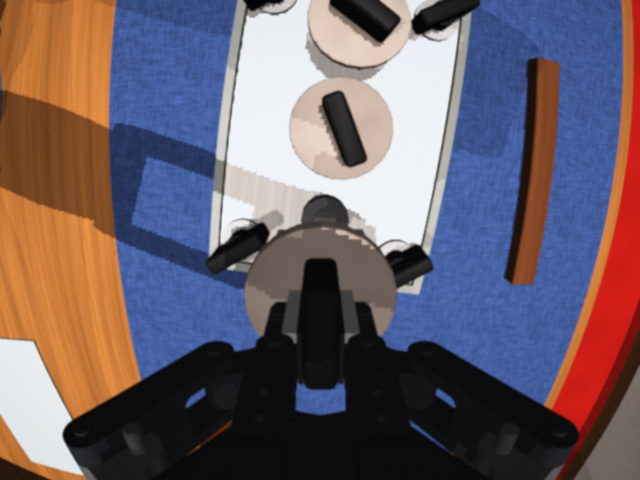

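Emit:
{"method": "send_rows", "body": {"offset": [[0, 0.3, 0.05], [2.5, 0, 0], [2.5, 0, 0], [2.0, 0, 0], [0, 0, 0]], "dr": [[0, 0, 0], [0, 0, 0], [0, 0, 0], [0, 0, 0], [0, 0, 0]], "grip": [8, 8, 8, 8, 8]}}

```text
time: 58.52
tool_pos: [555.3, -129.9, 166.9]
tcp_rot: [-110.7, 89.8, 162.3]
ft_force: [-1.0, 0.3, -1.3]
finger_gap: 13.2
```

Emit:
{"method": "send_rows", "body": {"offset": [[0, 0, 0], [0, 0, 0]], "dr": [[0, 0, 0], [0, 0, 0]], "grip": [8, 8]}}

```text
time: 58.78
tool_pos: [557.4, -130.9, 170.5]
tcp_rot: [67.6, 89.9, -19.4]
ft_force: [0.5, 0.1, -1.7]
finger_gap: 12.9
```

```bash
python3 - <<'E'
from h import *
go([556.7,-129.1,136],3)
E
```

```text
t 58.77 tcp [ 557.4 -130.9  170.5] yaw 3.0 q [-18.   5.  94.  -0.  81. -21.] F [ 0.5  0.1 -1.7] Tq [ 0.   -0.03 -0.04] gap 12.9
 off(cur axes) [ 3.45 -0.06 -0.18]  off(after turn) [ 3.45 -0.06 -0.18]  turn [ 0.   0.1 -0.1]
```

Emit:
{"method": "send_rows", "body": {"offset": [[0, 0, -0.1], [0.6, 0, 0], [0.6, 0, 0], [0.6, 0, 0], [0, 0, 0]], "dr": [[0, 0, 0], [0, 0, 0], [0, 0, 0], [0, 0, 0], [0, 0, 0]], "grip": [8, 8, 8, 8, 8]}}

```text
time: 59.4
tool_pos: [555.8, -129.4, 149.9]
tcp_rot: [-111.9, 89.9, 161.1]
ft_force: [-0.3, -1.1, -1.6]
finger_gap: 12.6
```

```bash
python3 - <<'E'
from h import *
go([556.7,-129.1,136],3)
E
```

```text
t 59.4 tcp [ 555.8 -129.4  149.9] yaw 3.0 q [-18.   6.  95.   0.  79. -21.] F [-0.3 -1.1 -1.6] Tq [-0.01 -0.   -0.02] gap 12.6
 off(cur axes) [ 1.39  0.09 -0.02]  off(after turn) [ 1.39  0.09 -0.02]  turn [ 0.  -0.   0.1]
```

Emit:
{"method": "send_rows", "body": {"offset": [[0.5, 0, 0], [0.5, 0, 0], [0.4, 0, 0], [0, 0, 0], [0, 0, 0]], "dr": [[0, 0, 0], [0, 0, 0], [0, 0, 0], [0, 0, 0], [0, 0, 0]], "grip": [8, 8, 8, 8, 8]}}

```text
time: 60.02
tool_pos: [556.5, -129.6, 137.1]
tcp_rot: [59.9, 90.0, -27.1]
ft_force: [-0.5, 0.2, -3.0]
finger_gap: 12.8
```

Emit:
{"method": "send_rows", "body": {"offset": [[0, 0, 0], [0, 0, 0], [0, 0, 0], [-2, 0, 0], [-4, 0, 0]], "dr": [[0, 0, 0], [0, 0, 0], [0, 0, 0], [0, 0, 0], [0, 0, 0]], "grip": [8, 40, 45, 45, 45]}}

```text
time: 60.65
tool_pos: [555.4, -129.2, 197.0]
tcp_rot: [-110.8, 89.8, 162.2]
ft_force: [0.1, -0.6, 0.2]
finger_gap: 38.2
```

Emit:
{"method": "send_rows", "body": {"offset": [[-5, 0, 0], [-5, 0, 0], [0, 0, -5], [0, 0, -5], [0, 0, 0]], "dr": [[0, 0, 0], [0, 0, 0], [0, 0, 0], [0, 0, 0], [0, 0, 0]], "grip": [45, 80, 80, 80, 80]}}

```text
time: 61.28
tool_pos: [551.4, -26.8, 299.3]
tcp_rot: [98.4, 89.8, 11.7]
ft_force: [1.0, -1.3, 0.6]
finger_gap: 68.3
```

```bash
python3 - <<'E'
from h import *
go([680,-129.1,300],85)
s=snapshot("wrist"); cv2.imwrite("pics/r1.png",s["pixels"][:,:,::-1])
t=snapshot("scene"); cv2.imwrite("pics/r2.png",cv2.resize(t["pixels"][180:320,250:410,::-1],None,fx=4,fy=4,interpolation=cv2.INTER_CUBIC))
E
```

```text
t 61.27 tcp [551.4 -26.8 299.3] yaw 3.2 q [ -8.  -1.  87.   0.  94. -11.] F [ 1.  -1.3  0.6] Tq [ 0.03 -0.01 -0.04] gap 68.3
 off(cur axes) [-0.05 12.27 10.94]  off(after turn) [-0.07 -9.07 13.71]  turn [-81.8   0.1  -0.1]
```

View pics/r1.png

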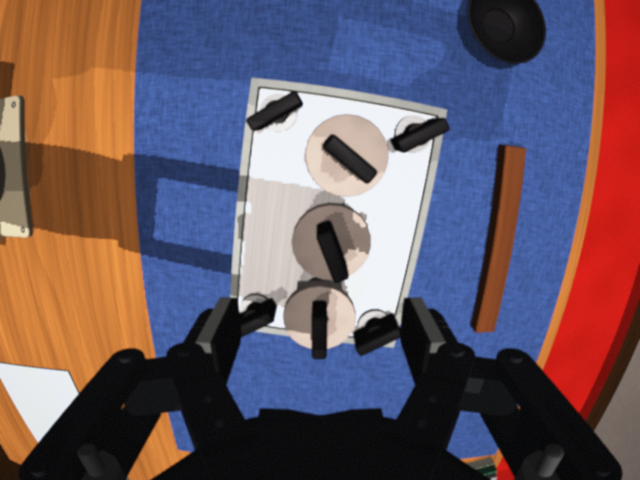

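View pics/r2.png

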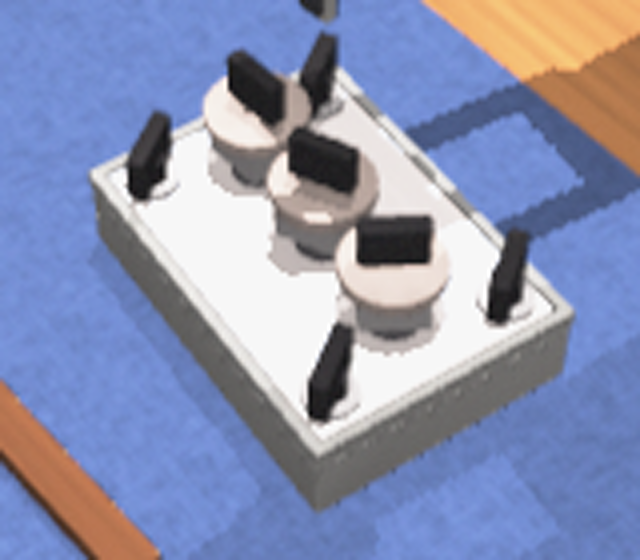

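```bash
python3 - <<'E'
from h import *
from bench import workorder
a=snapshot("wrist"); b=snapshot("scene")
S,R=state(); print(S["time"],S["tool_pos"].round(1),S["ft_force"].round(1))
# predicted bar-top centres (z 163) for seated heads in the scene picture
k=b["pixels"].copy()
for (x,y),by in zip([(570.4,24.9),(563.5,-52.4),(556.7,-130)],[144,113.5,93]):
    d=np.array([np.cos(np.radians(by)),np.sin(np.radians(by))]); n=np.array([-d[1],d[0]])
    for sx,sy in [(1,1),(1,-1),(-1,-1),(-1,1)]:
        u,v=px(b,[*(np.array([x,y])+d*23*sx+n*7*sy),163])[0]; k[int(round(v)),int(round(u))]=(255,255,0)
cv2.imwrite("pics/s1.png",cv2.resize(k[180:280,290:390,::-1],None,fx=6,fy=6,interpolation=cv2.INTER_NEAREST))
E
```

```text
61.475 [551.4 -30.6 297.7] [ 0.  -0.3 -0.5]
```

View pics/s1.png

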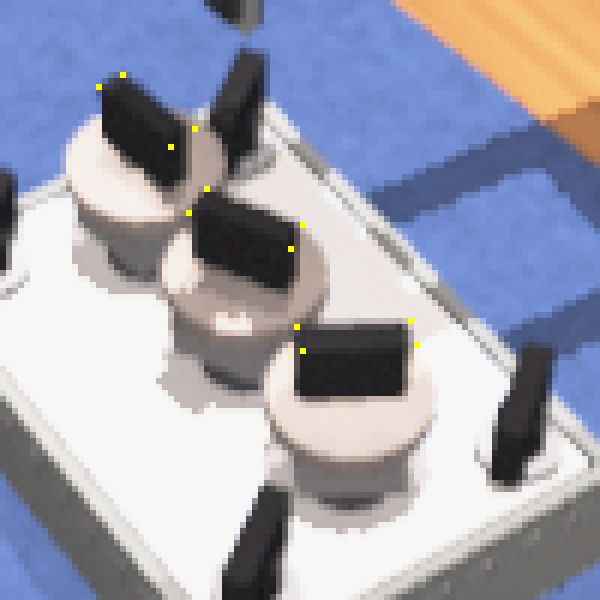

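```bash
python3 - <<'E'
from bench import workorder
print(workorder.hand_in())
E
```

```text
the job is handed in; nothing more can be done
None
```

The job is done and handed in at about 61.5 s of the 210 s allowed; the hand-in gave no verdict.

- **Knobs:** On the first pass I turned them to about 1.2 rad in the order 1, 3, 2, 4. On the second pass I took them home in the order 4, 2, 1, 3. The gripper angles put all four at about 2.48 to 2.5 rad.
- **Heads:** I then fitted the three white heads on shafts 1, 2 and 3 and let go of each. The green and red look-alikes, ink bottle, ink dish and paperweight were left alone.

**Last checks:**
- In the pictures all four knob bars lie at the same angle and the cover sits flush with the rim. I did not measure the cover height or tilt separately.
- The bar-top corners predicted for fully seated heads fall within about one pixel of the real bars in the scene picture.
- The gripper released each head within about 1 mm of seat height.
- The arm ended clear, about 300 mm up, with wrist force near zero.

**Two things that went less cleanly:**
- My first estimate of the mill was about 5 mm off, because the arm was still moving when that picture was taken. I measured it again before touching anything.
- Knob 4 was held a few millimetres off its axis and pushed back with up to about 50 N at the wrist. That is under the 120 N limit.

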